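# Set the guide roller and load the flow-controller clamp

### The job

Turn the orange grip of the eccentric brass roller until the round steel gauge, standing on the bench in the lane, just slides between roller and fence with 2 mm of play at most; slide the gauge at least 4 cm clear along the lane through that gap to prove it, then stand it back in the middle of its cork pad. Then slide every flow-controller body on the bench, without lifting any off the bench, along the fence past the roller into the lane between fence and yellow bar, clear of the roller. Last, push the spokes of the star handle round, counter-clockwise seen from above, until the yellow bar has closed up on the row, and leave the screwdriver, the spool and the jar where they are.

Things in the scene. Friction and masses are not known exactly. Their poses are not given: they have to be found in the camera images.
- jig: Aluminium jig fixed to the bench. Origin on the bench, on the robot-side face of the fence, abreast of the roller; x points through the fence, away from the lane; y runs along the fence to the entry end (left seen from the robot). Fence 14 mm thick, 30 mm high, y = -240 to +115 mm. The lane is bare bench at x = -40 to 0: bodies enter at positive y and pass the roller at y = 0.
- end_stop (a point): Middle of the end stop's face on the entry side, 15 mm up, at jig x = -30, y = -226 mm. The stop is 30 mm high and spans jig x = -60 to 0; it closes the lane, and the row of bodies ends against it.
- roller_mount: Fixed dark steel mount of the eccentric roller, 3 mm high; origin on the bench on the eccentric's turning axis, at jig y = 0, about 60 mm from the fence face (up to 2.5 mm more or less from start to start). Same axes as the jig.
- eccentric (a joint): Angle of the eccentric roller, rad, 0 to 3.14, counter-clockwise from above positive; stays where left (friction 0.3 N m). At angle a the brass disc's centre lies at (-7 cos a, -7 sin a) mm from the turning axis in the mount's axes, so the gap to the fence (fence face to disc centre, minus 18 mm) is widest at 0 and narrows as a grows. Starts much too wide.
- roller_centre (a point): Centre of the brass disc (moves as the eccentric turns), 16 mm above the bench. Disc 36 mm in diameter, z = 4 to 28 mm.
- eccentric_grip (a point): Middle of the orange grip on top of the eccentric, on the turning axis, 51 mm above the bench. The grip is a bar 12 mm thick, 34 mm long, 24 mm high (z = 39 to 63 mm); its long side lies along this point's y axis and turns with the eccentric.
- gauge_mid (a point): Loose gauge, 160 g: steel disc 41 mm in diameter, 12 mm thick, with an upright green stem of 14 mm diameter, 60 mm high in all. This point is on its axis, 30 mm above its underside. It starts standing on its cork pad.
- gauge_pad: Round cork pad fixed to the bench, 70 mm in diameter, 3 mm thick; origin at its centre on the bench.
- unit_a_mid (a point): Flow-controller body A (280 g; may be absent): aluminium block 40 mm (its x) by 60 mm long (its y) by 36 mm high, carrying an upright green circuit board (42 mm long) and a black sensor, 72 mm high in all; blue connector on the board. This point is the centre of the aluminium block, 18 mm above its underside. Starts loose on the bench to the left.
- unit_b_mid (a point): Flow-controller body B (280 g; may be absent): aluminium block 40 mm (its x) by 60 mm long (its y) by 36 mm high, carrying an upright green circuit board (42 mm long) and a black sensor, 72 mm high in all; black connector on the board. This point is the centre of the aluminium block, 18 mm above its underside. Starts loose on the bench to the left.
- unit_c_mid (a point): Flow-controller body C (280 g; may be absent): aluminium block 40 mm (its x) by 60 mm long (its y) by 36 mm high, carrying an upright green circuit board (42 mm long) and a black sensor, 72 mm high in all; white connector on the board. This point is the centre of the aluminium block, 18 mm above its underside. Starts loose on the bench to the left.
- capstan (a joint): Angle of the star handle, rad, 0 to 4.9 (hard stop), counter-clockwise from above positive, friction 0.35 N m, stays where left. At 0 the spoke with the red ball points along the jig's x axis. Each radian closes the yellow bar by 4 mm.
- capstan_hub (a point): Centre of the star handle, on its vertical axis, at the height of the spokes, 52 mm above the bench. Four spokes 90 degrees apart: rods of 10 mm diameter with 18 mm balls centred 65 mm from the axis. Hub 16 mm in radius, top at z = 64 mm; blue housing below 62 x 62 mm, top at z = 30 mm. This point's x axis lies along the spoke with the red ball.
- bar_face (a point): Middle of the yellow clamp bar's lane-side face. The bar is 165 mm long (jig y = -207 to -43 mm), 27 mm high; its face is at jig x = -60 mm at star handle 0 and -40.4 mm when fully closed.
- screwdriver: Orange screwdriver lying beyond the fence; leave alone.
- solder_spool: Blue spool, 52 mm in diameter, 34 mm high, standing beyond the fence; leave alone.
- flux_jar: Amber jar with white cap and label, 44 mm in diameter, 50 mm high, on the right; leave alone.
Not all that is in view belongs to the job. What is meant by the gauge_pad is not turquoise, and is the larger of those in its own colour.

How it is judged:
On the way, in this order (a step that is already met when the one before it is completed fails the run):
1. the gauge stands on the bench in the lane abreast of the roller, with the gap set (40.7 to 43.4 mm) (x of roller_centre in the frame of jig between -0.0614 and -0.0587 m and x of gauge_mid in the frame of jig between -0.04 and -0.015 m and height (world z) of gauge_mid below 0.037 m and angle between gauge_mid's own z axis and vertical below 0.15 rad and y of gauge_mid in the frame of jig between -0.015 and 0.008 m), for 0.1 s.
2. the gauge has slid along the lane, on the bench, 3 cm or more clear of the roller's middle, with the gap still set (x of roller_centre in the frame of jig between -0.0614 and -0.0587 m and x of gauge_mid in the frame of jig between -0.04 and -0.015 m and height (world z) of gauge_mid below 0.037 m and angle between gauge_mid's own z axis and vertical below 0.15 rad and (y of gauge_mid in the frame of jig below -0.035 m or y of gauge_mid in the frame of jig above 0.03 m)), for 0.1 s.
3. every body present stands in the lane past the roller (y of unit_a_mid in the frame of jig between -0.215 and -0.055 m and x of unit_a_mid in the frame of jig between -0.04 and -0.015 m and angle between each of unit_a_mid, unit_b_mid, unit_c_mid's own z axis and vertical below 0.1 rad and height (world z) of each of unit_a_mid, unit_b_mid, unit_c_mid below 0.024 m and angle between the y axis of each of unit_a_mid, unit_b_mid, unit_c_mid and the y axis of jig, either way round below 0.3 rad and y of unit_b_mid in the frame of jig between -0.215 and -0.055 m and x of unit_b_mid in the frame of jig between -0.04 and -0.015 m and y of unit_c_mid in the frame of jig between -0.215 and -0.055 m and x of unit_c_mid in the frame of jig between -0.04 and -0.015 m), for 0.2 s.
4. the star handle has been turned until the bar is closed (over 4.5 rad) (value of joint capstan above 4.5 rad), for 0.2 s.
At the end, for the whole second after the job is handed in: Gap 40.7 to 43.4 mm; gauge upright within 15 mm of its pad's middle; every body present upright on the bench, its middle 55 mm or more past the roller axis and 17 to 26 mm from the fence face, along the fence within 0.12 rad; star handle beyond 4.5 rad (bar closed) (x of roller_centre in the frame of jig between -0.0614 and -0.0587 m and y of unit_a_mid in the frame of jig between -0.215 and -0.055 m and x of unit_a_mid in the frame of jig between -0.04 and -0.015 m and angle between each of unit_a_mid, unit_b_mid, unit_c_mid, gauge_mid's own z axis and vertical below 0.1 rad and height (world z) of each of unit_a_mid, unit_b_mid, unit_c_mid below 0.024 m and angle between the y axis of each of unit_a_mid, unit_b_mid, unit_c_mid and the y axis of jig, either way round below 0.12 rad and x of unit_a_mid in the frame of jig between -0.026 and -0.017 m and y of unit_b_mid in the frame of jig between -0.215 and -0.055 m and x of unit_b_mid in the frame of jig between -0.04 and -0.015 m and x of unit_b_mid in the frame of jig between -0.026 and -0.017 m and y of unit_c_mid in the frame of jig between -0.215 and -0.055 m and x of unit_c_mid in the frame of jig between -0.04 and -0.015 m and x of unit_c_mid in the frame of jig between -0.026 and -0.017 m and horizontal distance between gauge_mid and gauge_pad below 0.015 m and height (world z) of gauge_mid below 0.037 m and value of joint capstan above 4.5 rad); the robot touches nothing.
It fails at once if a flow-controller body is lifted more than 15 mm off the bench (height (world z) of any of unit_a_mid, unit_b_mid, unit_c_mid above 0.035 m).
It fails at once if the screwdriver, the spool or the jar is shifted by more than 40 mm (distance of any of screwdriver, solder_spool, flux_jar from where it was at the start of the episode above 0.04 m).
Of unit_a, unit_b, unit_c only 2 to 3 are there at a start; the rules pass over those that are not, and their reading is None.
At some moment in a run one of gauge, unit_a, unit_b, unit_c may be knocked a few centimetres aside while the robot is not near it.
Once in a run the grip may slacken for a moment while it holds something.
It also fails if it takes over 210 s, if anything falls off the work surface, if the arm or the gripper's body presses on something with over 40 N, if the wrist force passes 120 N, or if a joint passes its speed limit or range.

### The arm

A 7-joint arm with a two-finger parallel gripper is mounted at the origin on the work surface. World frame = base frame: x ahead of the robot, y to its left, z up, the work surface at z = 0. Lengths are in m, angles in rad, forces in N, time in s.
With the tool pointing down it reaches from about 0.425 to 0.8 m from the base axis. Payload 8.3 kg.
Tool frame: the origin (TCP) lies on the centre line of the jaws, within the pads' length; the fingertips stand 25 mm ahead of it and the grasp point (between the pads) lies 6 mm ahead of it; z points along the fingers, y is the direction in which the jaws open and shut (so a half turn about z gives the same grasp; the last joint's range is limited). The gripper opens to 85 mm and grips with 20 to 120 N. Pads are 22 mm wide; open, the fingers measure 114 mm over their backs; the gripper's body (76 mm by 85 mm) begins 54 mm behind the grasp point. The pads swing forward as they close: fully open they stand 13 mm farther back than shut.
Start: joints at [1.12, 0.383, 0.016, 1.37, -0.006, 1.388, -0.046], TCP at [0.236, -0.579, 0.256] pointing down, gripper open.
Joint ranges: [-2.95, 2.95], [-0.25, 2.06], [-1.52, 1.56], [0.18, 2.33], [-1.44, 4.58], [0.02, 2.06], [-3.01, 3.01]. Speed limits (rad/s): [2.39, 2.39, 3.01, 3.01, 3.14, 3.14, 3.14].

### API

Orientations are given as a rotation vector (axis times angle).
In Python, from cell import manip gives the robot as it stands.
- The arm moves only by the tool apply_moves, never from a script. Its argument "series" is one flat list of numbers, 5 for each row, row after row: the shift along the world's x, y, z in units of 25 mm (1.0 is 25 mm), then the turn about the world's z in units of 6 degrees (1.0 is 6 degrees), then the finger opening in mm, from 0 to 85.4. In form: [x, y, z, spin, gripper, x, y, z, spin, gripper, ...]. A call has 1 to 5 rows; each row shifts and turns the pose as measured when the row begins; what a row does not reach is not made up. A row lasts 1/12 s, in which the tool goes at most 41.7 mm and 7.16 degrees, less where a joint would pass 70% of its speed; a pose out of reach is approached as far as the arm can. A call is refused whole if a number of a shift passes 1 or a number of a turn 1, either way. A call with a gripper value outside its range is refused whole. The fingers move at their own pace and stop on an object; the grip force is fixed at half the most. Time passes only in rows, so rows that do not move let the fingers close. It gives the time, the measured TCP pose, the force and the opening at its end, in the units of the state.
- manip.sense(): the state, without advancing time (a new reading comes with each control period).
- manip.grab_frame(name): name is "scene" or "top" or "wrist"; returns the picture (420x560x3 uint8, red, green, blue); there is no depth.
- manip.camera_info(name): a dict with "mtx" (3x3 intrinsics, pixels), "R" (3x3) and "t" (3): a world point X has camera coordinates R X + t. Camera axes: x right, y down, z forward; pixel columns grow to the right and rows downward; lengths in m; the calibration is good to about 2 mm. A picture is of the moment at which its call begins: read the wrist's pose just before it. camera_info takes no time and is no camera call; for the wrist camera it gives the pose at the moment of the call.
- manip.sign_off(): hands the job in, once; it reports no verdict.
The state is a dict: "time": time; "qpos": joint angles; "qvel": joint speeds; "joint_efforts": joint torques, N m; "tool_pos": TCP position; "tcp_rot": TCP orientation; "force": force on the tool from outside, world axes, zero at the start; "moment": the same for the moment, N m; "finger_gap": opening from 0.0 (shut) to 1.0 (fully open).
Only numpy, scipy, OpenCV 4.12 (cv2) and the standard library are available. Lean on these libraries where they do the work, as an engineer would, in place of code of your own. Each camera call takes 0.05 s, during which the arm holds its last target. There are 200 camera calls.

## Working session

There is one attempt and no reset: what is moved stays moved. The work goes in short steps, Python scripts to look and compute and a tool call to move; the robot and the scene stay as the last step left them, time stands still between calls to the robot, and variables do not carry over. Pictures are saved under pics/ and viewed, about 12 in all and at most 16, crops included, and the job is handed in when it is done.

Besides the shell and the picture viewer there is one more tool, called after "Emit:" as name(argument=value, ...), one argument or row to a line, values as JSON. apply_moves: Moves the arm, as the interface text tells. Its arguments: {"type":"object","properties":{"series":{"type":"array","items":{"type":"number"}}},"required":["series"]}

```bash
ls; mkdir -p pics; python3 - <<'E'
from cell import manip
import cv2,numpy as np
print(manip.sense())
for n in("scene","top"):
    im=manip.grab_frame(n); cv2.imwrite(f"pics/{n}0.png",im[:,:,::-1]); c=manip.camera_info(n); print(n,c)
E
```

```text
pics
{'time': 0.0, 'qpos': array([ 1.12011596,  0.38424723,  0.01641498,  1.37121662, -0.00631838,
        1.3881909 , -0.04652488]), 'qvel': array([ 0.00039623, -0.00176187,  0.00065701, -0.00185765, -0.00087688,
       -0.00081245, -0.00196519]), 'joint_efforts': array([-8.65348611e-04, -6.27601790e+01,  8.43785238e-01, -3.71818757e+01,
        1.64264871e-02,  1.43831686e-02,  3.33101286e-05]), 'tool_pos': array([ 0.23617034, -0.5781463 ,  0.2552452 ]), 'tcp_rot': array([-3.08079585e+00, -6.04931019e-01,  6.63654556e-04]), 'force': array([-0.28123624, -0.13693071,  0.5920649 ]), 'moment': array([ 0.09235402, -0.0326596 , -0.02869759]), 'finger_gap': 1.0021533830750227}
scene {'mtx': array([[469.42026547,   0.        , 279.6585524 ],
       [  0.        , 469.42026547, 199.90830976],
       [  0.        ,   0.        ,   1.        ]]), 'R': array([[ 0.8407494 ,  0.54138594, -0.00645823],
       [ 0.40091409, -0.6305307 , -0.66460434],
       [-0.36387955,  0.55617651, -0.74716756]]), 't': array([-0.47565423, -0.20849388,  1.42369367])}
top {'mtx': array([[418.89632375,   0.        , 278.75624937],
       [  0.        , 418.89632375, 205.82460183],
       [  0.        ,   0.        ,   1.        ]]), 'R': array([[ 0.015164  , -0.9998788 , -0.00352565],
       [-0.97430116, -0.01398338, -0.22481486],
       [ 0.22473831,  0.00684413, -0.97439512]]), 't': array([-0.03570226,  0.56357304,  0.78718065])}
```

View pics/scene0.png

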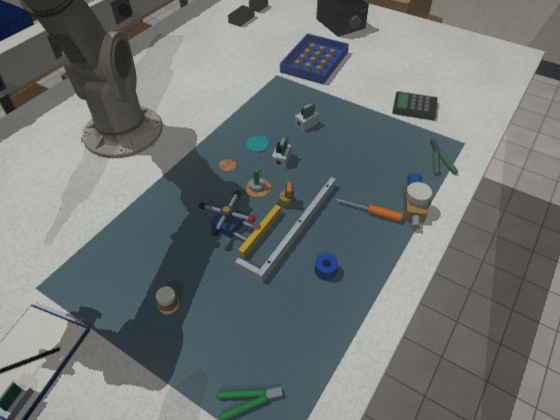

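View pics/top0.png

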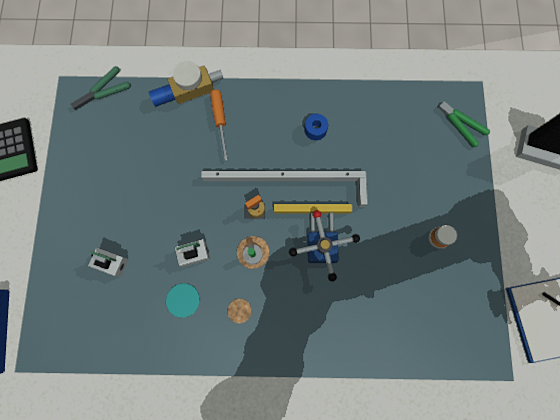

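The top view shows two bodies: white connector at about (192,250) and one at (107,261). The gauge, with its green stem at (252,252), stands on a cork pad. The pad candidates are turquoise (183,300), small cork (239,311) and large cork (252,252). The large cork one fits, being not turquoise and the larger of the cork-coloured pair. I'll confirm this in a crop and measure.

```bash
cat > h.py <<'E'
from cell import manip
import cv2,numpy as np
np.set_printoptions(precision=4,suppress=True)
def ray(c,uv,z):
    d=c["R"].T@np.linalg.inv(c["mtx"])@np.array([*uv,1.]); o=-c["R"].T@c["t"]
    return o+d*(z-o[2])/d[2]
def px(c,X):
    p=c["mtx"]@(c["R"]@np.asarray(X,float)+c["t"]); return p[:2]/p[2]
def tri(c1,p1,c2,p2):
    P=[c["mtx"]@np.c_[c["R"],c["t"]] for c in(c1,c2)]
    X=cv2.triangulatePoints(P[0],P[1],np.array(p1,float).reshape(2,1),np.array(p2,float).reshape(2,1)); return (X[:3]/X[3]).ravel()
def snap(n,f=None):
    c=manip.camera_info(n); im=manip.grab_frame(n)[:,:,::-1].copy()
    if f: cv2.imwrite(f"pics/{f}.png",im)
    return im,c
def mask(im,lo,hi): return cv2.inRange(cv2.cvtColor(im,cv2.COLOR_BGR2HSV),lo,hi)
def blobs(m,amin=10):
    n,l,s,ce=cv2.connectedComponentsWithStats(m)
    return sorted([(int(s[i,4]),ce[i].round(1).tolist(),s[i,:4].tolist()) for i in range(1,n) if s[i,4]>=amin],reverse=True)
def st():
    s=manip.sense(); R=cv2.Rodrigues(s["tcp_rot"])[0]
    print("t %.2f"%s["time"],s["tool_pos"],"yaxis deg %.1f"%np.degrees(np.arctan2(R[1,1],R[0,1])),"F",s["force"].round(1),"gap %.3f"%s["finger_gap"],"q7 %.2f"%s["qpos"][6],"zax",R[:,2].round(3)); return s
E
python3 - <<'E'
from h import *
im=cv2.imread("pics/top0.png"); c=manip.camera_info("top")
for n,uv,z in [("fence L",(202,177),.03),("fence R",(359,177.5),.03),("grip",(254,200),.063),("hub",(325,245),.064),("red",(317,213),.052),("gauge top",(252,240),.06),("pad",(252.5,252.5),.003),("C",(192,250),.036),("A/B",(107,262),.036),("bar",(312,208),.027),("small",(239,311),.003)]:
    print(n,ray(c,uv,z))
a=cv2.resize(im[160:340,70:380],None,fx=2.5,fy=2.5,interpolation=cv2.INTER_CUBIC); cv2.imwrite("pics/crop1.png",a)
E
```

```text
fence L [0.6332 0.1389 0.03  ]
fence R [ 0.6368 -0.1985  0.03  ]
grip [0.5758 0.0234 0.063 ]
hub [ 0.4854 -0.1205  0.064 ]
red [ 0.5528 -0.106   0.052 ]
gauge top [0.4939 0.0252 0.06  ]
pad [0.4754 0.0274 0.003 ]
C [0.4749 0.1495 0.036 ]
A/B [0.4478 0.3215 0.036 ]
bar [ 0.5689 -0.0977  0.027 ]
small [0.3543 0.0517 0.003 ]
```

View pics/crop1.png

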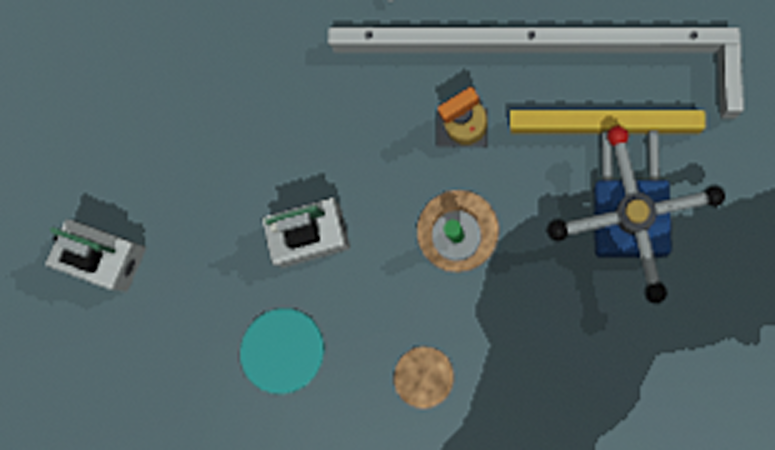

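The crop confirms it: the gauge stands on the larger cork pad. Two bodies are visible, and no third. I'll move in over the jig with the wrist camera.

Emit:
apply_moves(
  series=[0.5, 1, 0.4, 0.6, 85, 0.5, 1, 0.4, 0.6, 85, 0.5, 1, 0.4, 0.6, 85, 0.5, 1, 0.4, 0.6, 85, 0.5, 1, 0.4, 0.6, 85],
)

```text
time: 0.52
tool_pos: [0.2926, -0.4518, 0.2993]
tcp_rot: [-2.94, -1.074, 0.014]
force: [0.4, -0.2, 0.2]
finger_gap: 0.993
```

Emit:
apply_moves(
  series=[0.5, 1, 0.1, 0.7, 85, 0.5, 1, 0.1, 0.7, 85, 0.5, 1, 0, 0.7, 85, 0.5, 1, 0, 0.7, 85, 0.5, 1, 0, 0.7, 85],
)

```text
time: 0.93
tool_pos: [0.357, -0.3204, 0.3057]
tcp_rot: [-2.684, -1.617, 0.018]
force: [0.3, 0.7, -0.1]
finger_gap: 0.995
```

Emit:
apply_moves(
  series=[0.5, 1, 0, 0.7, 85, 0.5, 1, 0, 0.7, 85, 0.5, 1, 0, 0.7, 85, 0.5, 1, 0, 0.7, 85, 0.5, 1, 0, 0.7, 85],
)

```text
time: 1.35
tool_pos: [0.4204, -0.188, 0.3045]
tcp_rot: [-2.325, -2.101, 0.023]
force: [0.9, 0.4, 0.4]
finger_gap: 0.995
```

Emit:
apply_moves(
  series=[0.5, 1, 0, 0.7, 85, 0.5, 1, 0, 0.7, 85, 0.5, 1, 0, 0.7, 85, 0.5, 1, 0, 0.7, 85, 0.5, 1, 0, 0.7, 85],
)

```text
time: 1.77
tool_pos: [0.4836, -0.0561, 0.3033]
tcp_rot: [-1.881, -2.508, 0.027]
force: [-0.3, 0.3, 1.1]
finger_gap: 0.996
```

```bash
python3 - <<'E'
from h import *
st(); snap("wrist","w1"); c=manip.camera_info("wrist"); print(c, -c["R"].T@c["t"]); st()
E
```

```text
t 1.77 [ 0.4836 -0.0561  0.3033] yaxis deg 16.3 F [-0.3  0.3  1.1] gap 0.996 q7 0.28 zax [-0.016 -0.01  -1.   ]
{'mtx': array([[310.4503,   0.    , 280.0559],
       [  0.    , 310.4503, 213.1841],
       [  0.    ,   0.    ,   1.    ]]), 'R': array([[ 0.956 ,  0.2928, -0.0165],
       [ 0.2816, -0.9008,  0.3306],
       [ 0.0819, -0.3207, -0.9436]]), 't': array([-0.4437, -0.2398,  0.3686])} [0.4615 0.0321 0.4197]
t 1.82 [ 0.4852 -0.0495  0.3033] yaxis deg 17.0 F [-0.7  4.5  0.5] gap 0.997 q7 0.28 zax [-0.014 -0.007 -1.   ]
```

View pics/w1.png

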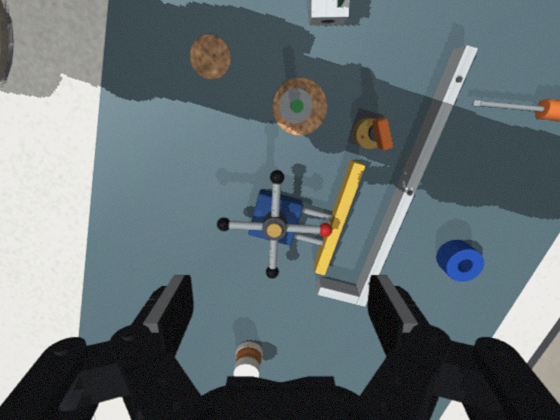

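Emit:
apply_moves(
  series=[0.64, 0.56, -0.8, 0.5, 85, 0.64, 0.56, -0.8, 0.5, 85, 0.64, 0.56, -0.8, 0.5, 85, 0.64, 0.56, -0.8, 0.5, 85, 0.5, 0.4, -0.6, 0.3, 85],
)

```text
time: 2.23
tool_pos: [0.5649, 0.02, 0.2081]
tcp_rot: [1.536, 2.739, -0.02]
force: [-0.5, -0.2, 0.9]
finger_gap: 0.995
```

Emit:
apply_moves(
  series=[0, 0, 0, 0, 85, 0, 0, 0, 0, 85],
)

```text
time: 2.4
tool_pos: [0.5641, 0.0227, 0.2029]
tcp_rot: [-1.526, -2.738, 0.022]
force: [0.1, -0.4, 0.0]
finger_gap: 0.997
```

```bash
python3 - <<'E'
from h import *
st(); im,c=snap("wrist","w2"); np.savez("pics/w2.npz",**c); st()
im=cv2.resize(im,None,fx=1.4,fy=1.4); cv2.imwrite("pics/w2b.png",im)
E
```

```text
t 2.40 [0.5641 0.0227 0.2029] yaxis deg 31.7 F [ 0.1 -0.4  0. ] gap 0.997 q7 0.29 zax [-0.013 -0.009 -1.   ]
t 2.45 [0.5638 0.0226 0.2029] yaxis deg 31.7 F [-0.7  0.6 -0.4] gap 0.995 q7 0.29 zax [-0.013 -0.009 -1.   ]
```

View pics/w2b.png

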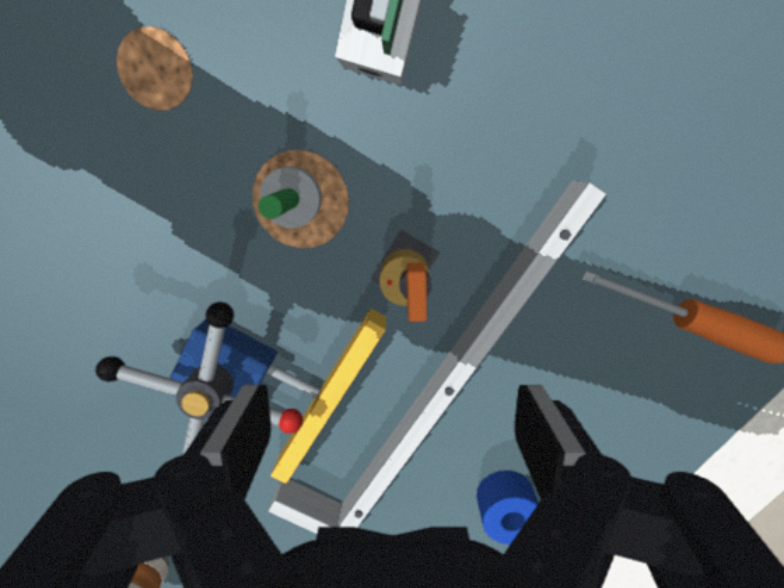

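```bash
cat >> h.py <<'E'
def rect(im,c,z,x0,x1,y0,y1,s=.0005):
    "top-down view of plane z: columns = world x, rows = world y"
    q=np.float32([[x0,y0],[x1,y0],[x1,y1],[x0,y1]]); p=np.float32([px(c,[a,b,z]) for a,b in q])
    W,H=int((x1-x0)/s),int((y1-y0)/s)
    return cv2.warpPerspective(im,cv2.getPerspectiveTransform(p,np.float32([[0,0],[W,0],[W,H],[0,H]])),(W,H))
E
python3 - <<'E'
from h import *
im=cv2.imread("pics/w2.png"); c=dict(np.load("pics/w2.npz"))
r=rect(im,c,.03,.5,.68,-.2,.15)
g=cv2.cvtColor(r,cv2.COLOR_BGR2GRAY).astype(float)
for y0 in(-.18,-.14,-.1,-.06,-.04,0.02,.06,.09,.11):
    j=int((y0+.2)/.0005); p=cv2.GaussianBlur(g[j:j+8].mean(0)[None],(7,1),0).ravel(); d=np.diff(p)
    w=d[200:]; i=[k+200 for k in np.argsort(-abs(w))[:40] if abs(w[k])==abs(w[max(0,k-8):k+9]).max()]
    print(y0+.002,[(round(.5+k*.0005,4),round(d[k],1)) for k in i[:5]])
# disc at z=.028, grip at .063
def rr(z,lo,hi,n,box):
    x0,x1,y0,y1=box; r=rect(im,c,z,*box); m=mask(r,lo,hi)
    cs=max(cv2.findContours(m,cv2.RETR_EXTERNAL,cv2.CHAIN_APPROX_NONE)[0],key=cv2.contourArea); R=cv2.minAreaRect(cs)
    print(n,"c",x0+R[0][0]*.0005,y0+R[0][1]*.0005,"size mm",np.array(R[1])*.5,"ang",R[2],"area",cv2.contourArea(cs)*.25); return r,m
r,m=rr(.063,(3,150,120),(14,255,255),"grip",(.52,.64,-.04,.08))
r2,m2=rr(.028,(15,80,60),(27,255,255),"disc",(.52,.62,-.02,.06))
hs=cv2.cvtColor(im,cv2.COLOR_BGR2HSV)
for u,v in[(417,300),(417,275),(395,265),(280,205),(345,200),(305,185),(200,405)]: print(u,v,hs[int(v/1.4),int(u/1.4)])
a=np.hstack([cv2.resize(rect(im,c,.028,.52,.66,-.04,.08),None,fx=1.4,fy=2),cv2.resize(cv2.cvtColor(m,cv2.COLOR_GRAY2BGR),None,fx=1.5,fy=2)]);cv2.imwrite("pics/r1.png",a);print(a.shape)
E
```

```text
-0.178 [(np.float64(0.653), np.float64(-23.9)), (np.float64(0.639), np.float64(18.7)), (np.float64(0.6325), np.float64(5.4)), (np.float64(0.676), np.float64(-3.5))]
-0.138 [(np.float64(0.652), np.float64(-24.6)), (np.float64(0.6385), np.float64(19.4)), (np.float64(0.628), np.float64(3.1)), (np.float64(0.6165), np.float64(-2.4))]
-0.098 [(np.float64(0.6515), np.float64(-26.4)), (np.float64(0.638), np.float64(19.6)), (np.float64(0.628), np.float64(3.6)), (np.float64(0.6165), np.float64(-2.2)), (np.float64(0.645), np.float64(1.1))]
-0.057999999999999996 [(np.float64(0.651), np.float64(-27.4)), (np.float64(0.6375), np.float64(18.2)), (np.float64(0.6275), np.float64(3.2)), (np.float64(0.616), np.float64(-2.7)), (np.float64(0.6445), np.float64(1.1))]
-0.038 [(np.float64(0.651), np.float64(-27.4)), (np.float64(0.637), np.float64(19.9)), (np.float64(0.627), np.float64(3.3)), (np.float64(0.6155), np.float64(-2.4))]
0.022 [(np.float64(0.65), np.float64(-13.4)), (np.float64(0.6365), np.float64(12.5)), (np.float64(0.6155), np.float64(-3.1)), (np.float64(0.626), np.float64(2.8)), (np.float64(0.64
[... 239 characters left out ...]
p.float64(0.635), np.float64(21.2)), (np.float64(0.6715), np.float64(8.8)), (np.float64(0.625), np.float64(3.4)), (np.float64(0.678), np.float64(-3.3))]
0.112 [(np.float64(0.6485), np.float64(-30.8)), (np.float64(0.635), np.float64(21.4)), (np.float64(0.6245), np.float64(3.6)), (np.float64(0.613), np.float64(-2.7))]
grip c 0.5756000022888184 0.027050003051757816 size mm [11.5317 33.3112] ang 32.905242919921875 area 348.125
disc c 0.5652599143981933 0.024592453002929688 size mm [30.2971 39.7036] ang 2.009553909301758 area 630.5
417 300 [ 12 186 170]
417 275 [ 11 184 175]
395 265 [ 21 136 133]
280 205 [ 66 143  98]
345 200 [ 14 111 124]
305 185 [ 99  15 123]
200 405 [ 21 134 213]
(480, 752, 3)
```

View pics/r1.png

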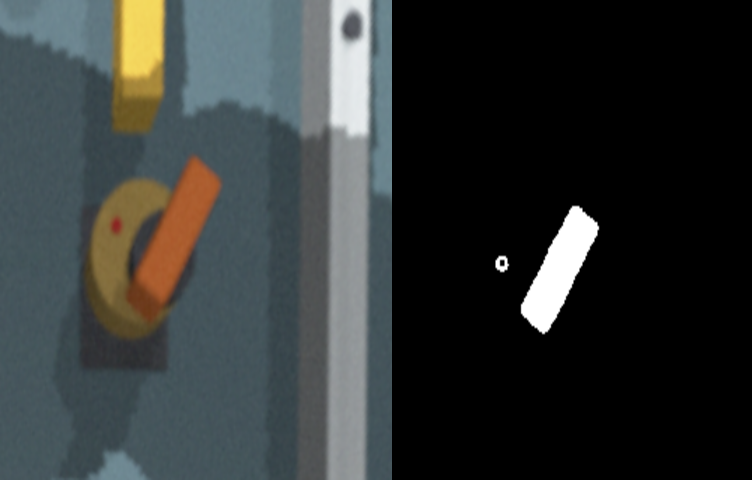

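Emit:
apply_moves(
  series=[0.47, 0.16, -0.7, 0.2, 45, 0, 0, -0.9, 0, 45, 0, 0, -0.9, 0, 45, 0, 0, -0.7, 0, 45, 0, 0, 0, 0, 45],
)

```text
time: 2.87
tool_pos: [0.5768, 0.0215, 0.1264]
tcp_rot: [1.513, 2.75, -0.021]
force: [-1.4, 0.0, 0.7]
finger_gap: 0.523
```

```bash
python3 -c "
from h import *
st()"
```

```text
t 2.87 [0.5768 0.0215 0.1264] yaxis deg 32.4 F [-1.4  0.   0.7] gap 0.523 q7 0.25 zax [-0.004 -0.013 -1.   ]
```

Emit:
apply_moves(
  series=[-0.05, 0.2, -0.8, 0.1, 45, 0, 0, -0.8, 0, 45, 0, 0, -0.7, 0, 45, 0, 0, -0.15, 0, 45, 0, 0, 0, 0, 45],
)

```text
time: 3.28
tool_pos: [0.5782, 0.0214, 0.0719]
tcp_rot: [1.506, 2.742, -0.019]
force: [-0.0, -0.1, 1.0]
finger_gap: 0.526
```

```bash
python3 -c "
from h import *
st()"
```

```text
t 3.28 [0.5782 0.0214 0.0719] yaxis deg 32.4 F [-0.  -0.1  1. ] gap 0.526 q7 0.22 zax [ 0.005 -0.017 -1.   ]
```

Emit:
apply_moves(
  series=[-0.1, 0.22, -0.4, 0, 45, 0, 0, 0, 0, 45, 0, 0, 0, 0, 45],
)

```text
time: 3.53
tool_pos: [0.5776, 0.0263, 0.0656]
tcp_rot: [1.508, 2.736, -0.016]
force: [-0.4, 0.1, 0.3]
finger_gap: 0.527
```

```bash
python3 -c "
from h import *
st()"
```

```text
t 3.53 [0.5776 0.0263 0.0656] yaxis deg 32.3 F [-0.4  0.1  0.3] gap 0.527 q7 0.20 zax [ 0.011 -0.018 -1.   ]
```

Emit:
apply_moves(
  series=[-0.08, 0, -0.1, 0.1, 20, 0, 0, 0, 0, 5, 0, 0, 0, 0, 5, 0, 0, 0, 0, 5, 0, 0, 0, 0, 5],
)

```text
time: 3.95
tool_pos: [0.5768, 0.0269, 0.0657]
tcp_rot: [1.488, 2.742, -0.013]
force: [2.1, 0.4, -3.3]
finger_gap: 0.128
```

Emit:
apply_moves(
  series=[0, 0, 0, 0, 5, 0, 0, 0, 1, 5, 0, 0, 0, 1, 5, 0, 0, 0, 1, 5, 0, 0, 0, 0, 5],
)

```text
time: 4.37
tool_pos: [0.5767, 0.0268, 0.0657]
tcp_rot: [1.025, 2.946, -0.007]
force: [0.2, 0.8, -0.4]
finger_gap: 0.13
```

```bash
python3 -c "
from h import *
st()"
```

```text
t 4.37 [0.5767 0.0268 0.0657] yaxis deg 51.6 F [ 0.2  0.8 -0.4] gap 0.130 q7 0.51 zax [ 0.019 -0.012 -1.   ]
```

Emit:
apply_moves(
  series=[0, 0, 0, 1, 5, 0, 0, 0, 1, 5, 0, 0, 0, 1, 5, 0, 0, 0, 1, 5, 0, 0, 0, 0, 5],
)

```text
time: 4.78
tool_pos: [0.5766, 0.0264, 0.0657]
tcp_rot: [0.394, 3.095, 0.001]
force: [0.8, 0.2, -1.3]
finger_gap: 0.124
```

Emit:
apply_moves(
  series=[0, 0, 0, 1, 5, 0, 0, 0, 1, 5, 0, 0, 0, 0.8, 5, 0, 0, 0, 0, 5, 0, 0, 0, 0, 5],
)

```text
time: 5.2
tool_pos: [0.5766, 0.0263, 0.0657]
tcp_rot: [-0.031, 3.121, 0.007]
force: [-0.6, 0.4, -0.3]
finger_gap: 0.128
```

```bash
python3 -c "
from h import *
st()"
```

```text
t 5.20 [0.5766 0.0263 0.0657] yaxis deg 91.1 F [-0.6  0.4 -0.3] gap 0.128 q7 1.15 zax [ 0.021  0.004 -1.   ]
```

Emit:
apply_moves(
  series=[0, 0, 0, 0, 35, 0, 0, 0, 0, 35, 0, 0, 0, 0, 35, 0, 0, 0.6, 0, 35, 0, 0, 1, 0, 35],
)

```text
time: 5.62
tool_pos: [0.5737, 0.0254, 0.1021]
tcp_rot: [-0.005, 3.129, 0.005]
force: [-0.3, -0.3, 0.0]
finger_gap: 0.411
```

Emit:
apply_moves(
  series=[0, 0, 1, -1, 60, 0, 0, 1, -1, 60, 0, 0, 1, -1, 60, 0, 0, 1, -1, 60, -0.3, 0, 0.3, -1, 60],
)

```text
time: 6.03
tool_pos: [0.5666, 0.0259, 0.217]
tcp_rot: [0.846, 3.01, 0.005]
force: [-0.3, 0.5, -0.1]
finger_gap: 0.706
```

Emit:
apply_moves(
  series=[-0.3, 0, 0, -1, 60, -0.3, 0, 0, -1, 60, 0, 0, 0, -1, 60, 0, 0, 0, -1, 60, 0, 0, 0, -1, 60],
)

```text
time: 6.45
tool_pos: [0.5521, 0.0272, 0.2235]
tcp_rot: [1.639, 2.65, 0.001]
force: [0.2, 0.2, 0.2]
finger_gap: 0.697
```

Emit:
apply_moves(
  series=[0, 0, 0, -1, 60, 0, 0, 0, -1, 60, 0, 0, 0, -1, 60, 0, 0, 0, 0, 60, 0, 0, 0, 0, 60],
)

```text
time: 6.87
tool_pos: [0.5521, 0.0281, 0.225]
tcp_rot: [2.063, 2.332, -0.004]
force: [-0.6, 0.2, -0.7]
finger_gap: 0.697
```

```bash
python3 - <<'E'
from h import *
st(); im,c=snap("wrist","w3"); np.savez("pics/w3.npz",**c)
r=rect(im,c,.03,.5,.68,-.2,.15)
g=cv2.cvtColor(r,cv2.COLOR_BGR2GRAY).astype(float)
for y0 in(-.14,-.1,-.06,-.04,0.02,.06,.09,.11):
    j=int((y0+.2)/.0005); p=cv2.GaussianBlur(g[j:j+8].mean(0)[None],(7,1),0).ravel(); d=np.diff(p)
    w=d[240:]; print(y0+.002,.5+.0005*(240+w.argmax()),.5+.0005*(240+w.argmin()))
def rr(z,lo,hi,n,box):
    x0,x1,y0,y1=box; r=rect(im,c,z,*box); m=mask(r,lo,hi)
    cs=max(cv2.findContours(m,cv2.RETR_EXTERNAL,cv2.CHAIN_APPROX_NONE)[0],key=cv2.contourArea); R=cv2.minAreaRect(cs)
    print(n,"c",x0+R[0][0]*.0005,y0+R[0][1]*.0005,"size mm",np.array(R[1])*.5,"ang",R[2],"circ",cv2.minEnclosingCircle(cs)); return m
m=rr(.063,(3,150,120),(14,255,255),"grip",(.52,.64,-.04,.08))
rr(.060,(55,90,50),(80,255,255),"stem",(.43,.53,-.04,.08))
rr(.003,(8,60,90),(19,200,255),"pad",(.42,.53,-.03,.09))
a=rect(im,c,.028,.5,.66,-.04,.08,.00025);print(a.shape);cv2.imwrite("pics/r2.png",a)
E
```

```text
t 6.87 [0.5521 0.0281 0.225 ] yaxis deg 7.0 F [-0.6  0.2 -0.7] gap 0.697 q7 -0.15 zax [ 0.02  -0.021 -1.   ]
-0.138 0.6385000000000001 0.6525
-0.098 0.6375 0.6405000000000001
-0.057999999999999996 0.6415 0.635
-0.038 0.637 0.651
0.022 0.6365000000000001 0.65
0.062 0.636 0.6495
0.092 0.6355 0.649
0.112 0.635 0.649
grip c 0.5758066215515137 0.026235679626464843 size mm [33.0022 16.0117] ang 4.23639440536499 circ ((111.62307739257812, 133.5), 33.47419738769531)
stem c 0.4763076934814453 0.032711532592773436 size mm [28.7057 13.0355] ang 56.3099365234375 circ ((94.0, 144.5), 28.814157485961914)
pad c 0.47875 0.027750000000000004 size mm [68.5 68.5] ang 90.0 circ ((117.71839141845703, 115.46158599853516), 69.47830963134766)
(480, 640, 3)
```

View pics/r2.png

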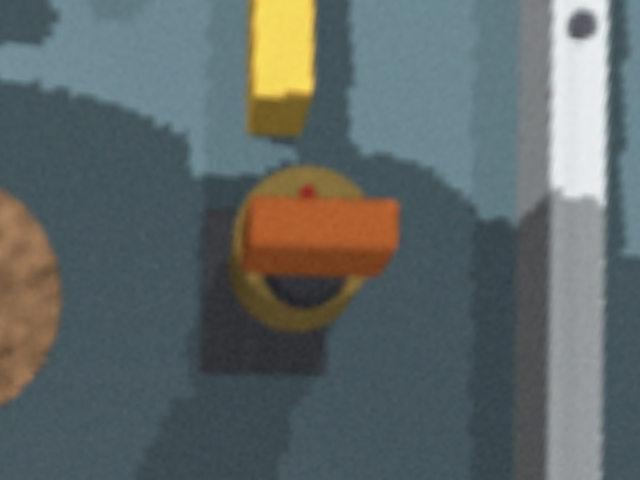

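```bash
python3 - <<'E'
from h import *
im=cv2.imread("pics/w3.png"); c=dict(np.load("pics/w3.npz"))
x0,y0=.43,-.02
r=rect(im,c,.015,.43,.53,-.02,.08); m=mask(r,(0,0,60),(180,40,200)); 
cs=max(cv2.findContours(m,cv2.RETR_EXTERNAL,cv2.CHAIN_APPROX_NONE)[0],key=cv2.contourArea); h=cv2.convexHull(cs); e=cv2.fitEllipse(h); print("steel",x0+e[0][0]*.0005,y0+e[0][1]*.0005,np.array(e[1])*.5, e[2])
print("cam",-c["R"].T@c["t"])
im2,c2=snap("top","top1")
print("stem top", [ (ray(c2,b[1],.055),b) for b in blobs(mask(im2,(50,90,50),(80,255,255))[:, :],6) if 230<b[1][0]<270])
b=[b for b in blobs(mask(im,(55,90,50),(80,255,255)),20)]; print(b[:5])
cv2.imwrite("pics/g.png",np.hstack([cv2.resize(r,None,fx=2,fy=2),cv2.resize(cv2.cvtColor(m,cv2.COLOR_GRAY2BGR),None,fx=2,fy=2)]))
E
```

```text
steel 0.4736923599243164 0.02863591384887695 [40.6779 43.4402] 146.27932739257812
cam [0.5387 0.1143 0.3397]
stem top []
[(514, [207.2, 32.2], [196, 0, 24, 64]), (362, [197.3, 182.4], [186, 170, 24, 25])]
```

View pics/g.png

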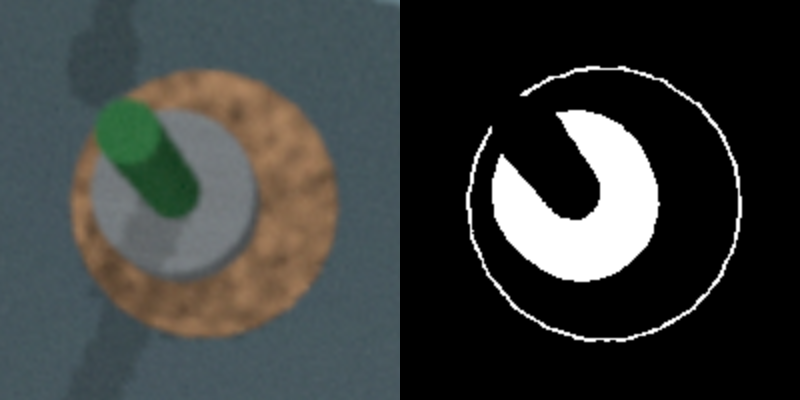

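Emit:
apply_moves(
  series=[-0.6, 0, 0, 1, 45, -0.6, 0, 0, 1, 45, -0.6, 0, 0, 1, 45, -0.6, 0, 0, 1, 45, -0.6, 0, 0, 1, 45],
)

```text
time: 7.38
tool_pos: [0.4764, 0.0282, 0.224]
tcp_rot: [1.347, 2.809, 0.011]
force: [-0.1, 0.2, 0.4]
finger_gap: 0.527
```

Emit:
apply_moves(
  series=[0, 0, -0.7, 1, 45, 0, 0, -0.7, 1, 45, 0, 0, -0.7, 1, 45, 0, 0, -0.7, 1, 45, 0, 0, -0.5, 1, 45],
)

```text
time: 7.8
tool_pos: [0.4757, 0.028, 0.1429]
tcp_rot: [0.513, 3.065, 0.022]
force: [0.5, -0.5, -0.2]
finger_gap: 0.53
```

Emit:
apply_moves(
  series=[0, 0, 0, 1, 45, 0, 0, 0, 1, 45, 0, 0, 0, 1, 45, 0, 0, 0, 0.7, 45, 0, 0, 0, 0, 45],
)

```text
time: 8.22
tool_pos: [0.4731, 0.0274, 0.1391]
tcp_rot: [-0.145, 3.114, 0.032]
force: [-0.4, 0.8, -0.8]
finger_gap: 0.525
```

```bash
python3 -c "
from h import *
st()"
```

```text
t 8.22 [0.4731 0.0274 0.1391] yaxis deg 95.4 F [-0.4  0.8 -0.8] gap 0.525 q7 1.40 zax [ 0.023  0.022 -0.999]
```

Emit:
apply_moves(
  series=[0, 0, -0.9, -0.5, 45, 0.02, 0, -0.9, -0.4, 45, 0, 0.03, -0.9, 0, 45, 0, 0.03, -0.6, 0, 45, 0, 0, 0, 0, 45],
)

```text
time: 8.63
tool_pos: [0.4757, 0.0281, 0.0557]
tcp_rot: [0.02, 3.109, 0.029]
force: [-0.8, -0.4, -0.1]
finger_gap: 0.53
```

```bash
python3 -c "
from h import *
st()"
```

```text
t 8.63 [0.4757 0.0281 0.0557] yaxis deg 89.3 F [-0.8 -0.4 -0.1] gap 0.530 q7 1.19 zax [ 0.032  0.018 -0.999]
```

Emit:
apply_moves(
  series=[-0.05, 0, -0.15, 0, 25, 0, 0, 0, 0, 8, 0, 0, 0, 0, 8, 0, 0, 0, 0, 8, 0, 0, 0, 0, 8],
)

```text
time: 9.05
tool_pos: [0.4757, 0.0282, 0.0545]
tcp_rot: [0.023, 3.107, 0.029]
force: [-0.1, -0.2, -1.4]
finger_gap: 0.146
```

Emit:
apply_moves(
  series=[0, 0, 0.4, 0, 8, 0, 0, 0.7, 0, 8, 0, 0.6, 0, 0, 8, 0, 0.7, 0, 0, 8, 0.3, 0.7, 0, 0, 8],
)

```text
time: 9.47
tool_pos: [0.4836, 0.0748, 0.0872]
tcp_rot: [0.035, 3.105, 0.024]
force: [0.5, -0.9, -2.0]
finger_gap: 0.151
```

```bash
python3 -c "
from h import *
st()"
```

```text
t 9.47 [0.4836 0.0748 0.0872] yaxis deg 88.7 F [ 0.5 -0.9 -2. ] gap 0.151 q7 1.10 zax [ 0.036  0.015 -0.999]
```

Emit:
apply_moves(
  series=[1, 0, 0, 0, 8, 1, 0, 0, 0, 8, 1, 0, 0, 0, 8, 1, 0, 0, 0, 8, 0.8, 0, 0, 0, 8],
)

```text
time: 9.88
tool_pos: [0.6064, 0.0801, 0.0941]
tcp_rot: [0.023, 3.101, 0.023]
force: [-1.0, 0.2, -1.4]
finger_gap: 0.145
```

Emit:
apply_moves(
  series=[0.2, 0, 0, 0, 8, 0, 0, 0, 0, 8],
)

```text
time: 10.05
tool_pos: [0.6154, 0.0798, 0.0959]
tcp_rot: [0.027, 3.098, 0.026]
force: [-0.8, -0.1, -1.9]
finger_gap: 0.147
```

```bash
python3 -c "
from h import *
st()"
```

```text
t 10.05 [0.6154 0.0798 0.0959] yaxis deg 89.0 F [-0.8 -0.1 -1.9] gap 0.147 q7 1.09 zax [ 0.044  0.016 -0.999]
```

Emit:
apply_moves(
  series=[0, -0.1, -0.7, 0, 8, 0, 0, -0.6, 0, 8, 0, 0, -0.3, 0, 8, 0, 0, 0, 0, 8],
)

```text
time: 10.38
tool_pos: [0.6133, 0.0776, 0.0579]
tcp_rot: [0.026, 3.097, 0.027]
force: [-0.2, -0.7, -2.8]
finger_gap: 0.144
```

```bash
python3 - <<'E'
from h import *
st()
for n in("scene","top"): snap(n,n+"2")
a=cv2.resize(cv2.imread("pics/scene2.png")[140:290,200:400],None,fx=2.5,fy=2.5,interpolation=2); b=cv2.resize(cv2.imread("pics/top2.png")[150:300,190:310],None,fx=2.5,fy=2.5,interpolation=2)
cv2.imwrite("pics/c2.png",np.hstack([a,b]))
E
```

```text
t 10.38 [0.6133 0.0776 0.0579] yaxis deg 89.1 F [-0.2 -0.7 -2.8] gap 0.144 q7 1.07 zax [ 0.044  0.017 -0.999]
```

View pics/c2.png

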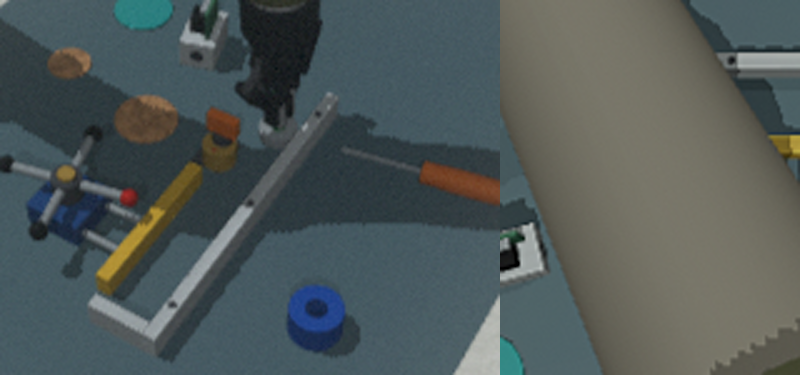

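Emit:
apply_moves(
  series=[0.04, 0, -0.3, 0, 8, 0, 0, 0, 0, 8],
)

```text
time: 10.65
tool_pos: [0.6157, 0.0782, 0.0535]
tcp_rot: [0.026, 3.093, 0.027]
force: [-1.2, -0.2, -2.3]
finger_gap: 0.141
```

Emit:
apply_moves(
  series=[0, -0.4, 0, 0, 8, 0, -0.4, 0, 0, 8, 0, 0, 0, 0, 8],
)

```text
time: 10.9
tool_pos: [0.6163, 0.0571, 0.0546]
tcp_rot: [0.023, 3.091, 0.028]
force: [-0.1, -0.6, -2.0]
finger_gap: 0.148
```

```bash
python3 -c "
from h import *
st()"
```

```text
t 10.90 [0.6163 0.0571 0.0546] yaxis deg 89.2 F [-0.1 -0.6 -2. ] gap 0.148 q7 1.10 zax [ 0.05   0.018 -0.999]
```

Emit:
apply_moves(
  series=[0.03, 0, -0.18, 0, 8, 0, 0, 0, 0, 8, 0, 0, 0, 0, 17, 0, 0, 0, 0, 17, 0, 0, -0.35, 0, 17],
)

```text
time: 11.32
tool_pos: [0.6188, 0.0558, 0.0439]
tcp_rot: [0.028, 3.087, 0.028]
force: [0.8, -0.3, 0.4]
finger_gap: 0.193
```

```bash
python3 -c "
from h import *
st()
for n in('scene',): im,c=snap(n,'s3')
a=cv2.resize(im[140:240,240:360],None,fx=5,fy=5,interpolation=2)
w,_=snap('wrist','w4')
cv2.imwrite('pics/c3.png',cv2.resize(np.hstack([cv2.resize(a,(504,420)),w]),None,fx=.75,fy=.75,interpolation=3))
"
```

```text
t 11.32 [0.6188 0.0558 0.0439] yaxis deg 89.0 F [ 0.8 -0.3  0.4] gap 0.193 q7 1.10 zax [ 0.055  0.018 -0.998]
```

View pics/c3.png

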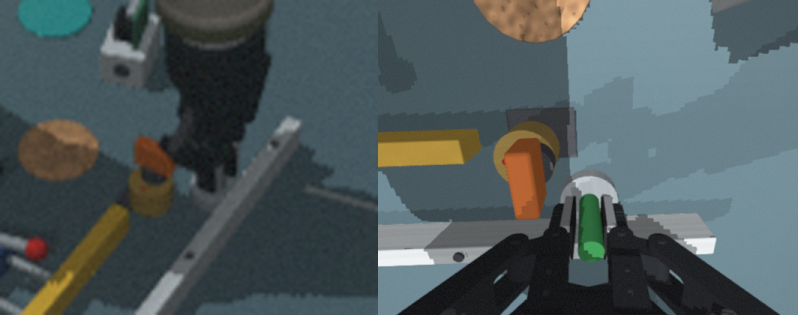

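Emit:
apply_moves(
  series=[0, -0.3, 0, 0, 17, 0, -0.3, 0, 0, 17, 0, -0.2, 0, 0, 17, 0, -0.2, 0, 0, 17, 0, 0, 0, 0, 17],
)

```text
time: 11.83
tool_pos: [0.6167, 0.0289, 0.0407]
tcp_rot: [0.025, 3.092, 0.029]
force: [-0.6, 0.4, 0.8]
finger_gap: 0.197
```

```bash
python3 -c "
from h import *
st()"
```

```text
t 11.83 [0.6167 0.0289 0.0407] yaxis deg 89.1 F [-0.6  0.4  0.8] gap 0.197 q7 1.14 zax [ 0.05   0.018 -0.999]
```

Emit:
apply_moves(
  series=[0, -0.2, 0.12, 0, 17, 0, -0.2, 0, 0, 17, 0, -0.1, 0, 0, 17, 0, 0, 0, 0, 17],
)

```text
time: 12.17
tool_pos: [0.6168, 0.0141, 0.0442]
tcp_rot: [0.027, 3.092, 0.029]
force: [-0.1, 0.8, 0.1]
finger_gap: 0.203
```

```bash
python3 -c "
from h import *
st();im,c=snap('wrist','w5'); np.savez('pics/w5.npz',**c)
b=blobs(mask(im,(50,90,50),(80,255,255)),30);print(b[:3])"
```

```text
t 12.17 [0.6168 0.0141 0.0442] yaxis deg 89.0 F [-0.1  0.8  0.1] gap 0.203 q7 1.17 zax [ 0.05   0.018 -0.999]
[(2512, [283.7, 303.4], [267, 257, 35, 89])]
```

Emit:
apply_moves(
  series=[0, -0.3, 0, 0, 17, 0, -0.3, 0, 0, 17, 0, -0.3, 0, 0, 17, 0, 0, 0, 0, 17],
)

```text
time: 12.55
tool_pos: [0.6167, -0.0095, 0.0443]
tcp_rot: [0.025, 3.092, 0.029]
force: [0.4, -0.9, -0.3]
finger_gap: 0.201
```

```bash
python3 -c "
from h import *
st();im,c=snap('wrist','w6'); np.savez('pics/w6.npz',**c)
b=blobs(mask(im,(50,90,50),(80,255,255)),30);print(b[:3])"
```

```text
t 12.55 [ 0.6167 -0.0095  0.0443] yaxis deg 89.1 F [ 0.4 -0.9 -0.3] gap 0.201 q7 1.21 zax [ 0.05   0.018 -0.999]
[(2486, [283.3, 302.9], [268, 257, 35, 88])]
```

Emit:
apply_moves(
  series=[0, -0.3, 0, 0, 17, 0, -0.3, 0, 0, 17, 0, -0.2, 0, 0, 17, 0, 0, 0, 0, 17, 0, 0, 0, 0, 17],
)

```text
time: 13.02
tool_pos: [0.6167, -0.0305, 0.0444]
tcp_rot: [0.024, 3.091, 0.031]
force: [-0.2, 1.9, 1.0]
finger_gap: 0.202
```

```bash
python3 - <<'E'
from h import *
st();im,c=snap('wrist','w7'); np.savez('pics/w7.npz',**c)
r=rect(im,c,.028,.54,.66,-.06,.06,.00025)
cv2.imwrite('pics/c4.png',np.hstack([r,cv2.resize(im,None,fx=.55,fy=480/420)]))
E
```

```text
t 13.02 [ 0.6167 -0.0305  0.0444] yaxis deg 89.1 F [-0.2  1.9  1. ] gap 0.202 q7 1.25 zax [ 0.05   0.02  -0.999]
```

View pics/c4.png

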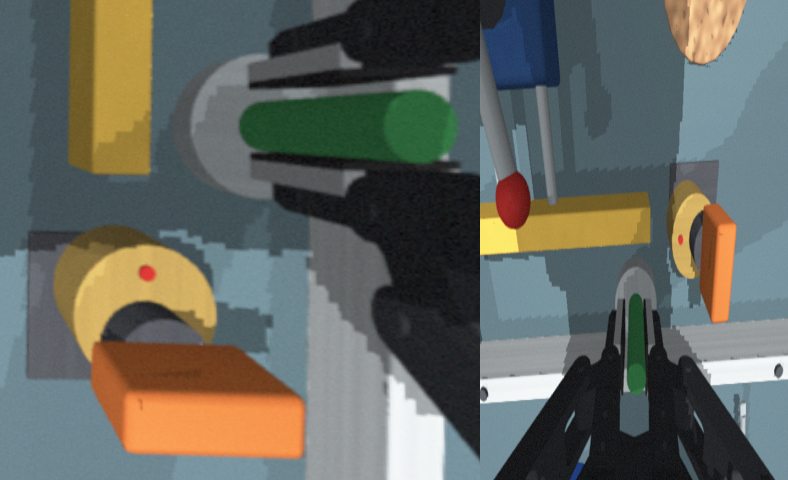

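Emit:
apply_moves(
  series=[0, 0, 0.1, 0, 8, 0, 0, 0, 0, 8, 0, 0, 0, 0, 8, 0, 0, 0, 0, 8, 0, 0, 0.5, 0, 8],
)

```text
time: 13.48
tool_pos: [0.614, -0.0305, 0.0567]
tcp_rot: [0.023, 3.098, 0.03]
force: [-1.2, -0.9, -0.7]
finger_gap: 0.147
```

Emit:
apply_moves(
  series=[0, 0, 0.8, 0, 8, 0, 0, 0.8, 0, 8, 0, 0, 0.8, 0, 8, 0, 0, 0.7, 0, 8, -0.3, 0.1, 0, 0, 8],
)

```text
time: 13.9
tool_pos: [0.6068, -0.0272, 0.1419]
tcp_rot: [0.021, 3.097, 0.031]
force: [0.7, -1.2, -0.2]
finger_gap: 0.149
```

Emit:
apply_moves(
  series=[-0.9, 0.4, 0, 0, 8, -1, 0.4, 0, 0, 8, -1, 0.4, 0, 0, 8, -1, 0.4, 0, 0, 8, -1, 0.4, 0, 0, 8],
)

```text
time: 14.32
tool_pos: [0.4812, 0.0233, 0.143]
tcp_rot: [0.027, 3.092, 0.031]
force: [0.3, 0.1, -1.6]
finger_gap: 0.142
```

```bash
python3 -c "
from h import *
st()"
```

```text
t 14.32 [0.4812 0.0233 0.143 ] yaxis deg 89.0 F [ 0.3  0.1 -1.6] gap 0.142 q7 1.30 zax [ 0.049  0.019 -0.999]
```

Emit:
apply_moves(
  series=[0, 0.1, -0.8, 0, 8, 0, 0.06, -0.8, 0, 8, 0, 0, -0.8, 0, 8, 0, 0, -0.6, 0, 8, 0, 0, -0.2, 0, 8],
)

```text
time: 14.73
tool_pos: [0.4732, 0.0306, 0.0626]
tcp_rot: [0.017, 3.089, 0.018]
force: [-0.8, -0.8, -1.5]
finger_gap: 0.145
```

```bash
python3 -c "
from h import *
st()"
```

```text
t 14.73 [0.4732 0.0306 0.0626] yaxis deg 89.4 F [-0.8 -0.8 -1.5] gap 0.145 q7 1.18 zax [ 0.052  0.012 -0.999]
```

Emit:
apply_moves(
  series=[0.22, -0.1, -0.2, 0, 8, 0, 0, -0.2, 0, 8, 0, 0, 0, 0, 8],
)

```text
time: 14.98
tool_pos: [0.4779, 0.0281, 0.0515]
tcp_rot: [0.015, 3.091, 0.018]
force: [-0.1, -0.5, -1.8]
finger_gap: 0.147
```

```bash
python3 -c "
from h import *
st()"
```

```text
t 14.98 [0.4779 0.0281 0.0515] yaxis deg 89.5 F [-0.1 -0.5 -1.8] gap 0.147 q7 1.16 zax [ 0.05   0.011 -0.999]
```

Emit:
apply_moves(
  series=[0, 0, 0, 0, 30, 0, 0, 0, 0, 30, 0, 0, 0, 0, 30, 0, 0, 0.5, 0, 30, 0, 0, 1, 0, 30],
)

```text
time: 15.4
tool_pos: [0.4776, 0.028, 0.0888]
tcp_rot: [0.016, 3.094, 0.02]
force: [-0.1, 0.0, 0.8]
finger_gap: 0.352
```

Emit:
apply_moves(
  series=[0, 0, 1, 0, 60, 0.2, 0.5, 1, 0, 80, 0.2, 1, 1, 0, 80, 0.2, 1, 1, 0, 80, 0.2, 1, 1, 0, 80],
)

```text
time: 15.82
tool_pos: [0.4971, 0.1116, 0.221]
tcp_rot: [0.033, 3.093, 0.014]
force: [1.3, 0.5, 0.9]
finger_gap: 0.934
```

Emit:
apply_moves(
  series=[0, 1, 0, 0, 80, 0, 1, 0, 0, 80, 0, 0.8, 0, 0, 80, 0, 0, 0, 0, 80, 0, 0, 0, 0, 80],
)

```text
time: 16.23
tool_pos: [0.5006, 0.1932, 0.2332]
tcp_rot: [0.024, 3.074, 0.024]
force: [0.7, -0.1, 0.2]
finger_gap: 0.938
```

```bash
python3 - <<'E'
from h import *
st(); im,c=snap("wrist","w8"); np.savez("pics/w8.npz",**c); t,ct=snap("top","top8"); s,cs=snap("scene","s8")
cv2.imwrite("pics/w8b.png",np.hstack([cv2.resize(im,None,fx=.9,fy=.9), cv2.resize(t[150:330,70:290],(295,378)[:2])]))
E
```

```text
t 16.23 [0.5006 0.1932 0.2332] yaxis deg 89.1 F [ 0.7 -0.1  0.2] gap 0.938 q7 0.93 zax [ 0.067  0.015 -0.998]
```

View pics/w8b.png

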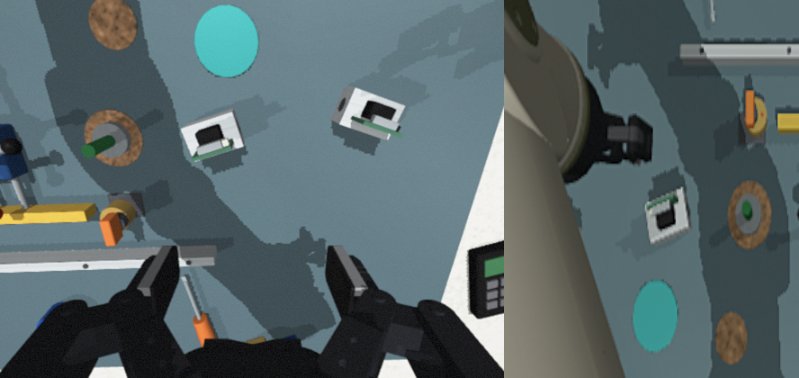

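```bash
python3 - <<'E'
from h import *
im=cv2.imread("pics/w8.png"); c=dict(np.load("pics/w8.npz")); print("cam",-c["R"].T@c["t"])
out=[]
for n,x0,y0 in(("C",.42,.09),("L",.39,.26)):
    r=rect(im,c,.036,x0,x0+.12,y0,y0+.12); m=mask(r,(0,0,150),(180,45,255))
    m=cv2.morphologyEx(m,cv2.MORPH_OPEN,np.ones((5,5)))
    cs=max(cv2.findContours(m,cv2.RETR_EXTERNAL,cv2.CHAIN_APPROX_NONE)[0],key=cv2.contourArea); R=cv2.minAreaRect(cs)
    print(n,x0+R[0][0]*.0005,y0+R[0][1]*.0005,np.array(R[1])*.5,R[2])
    b=cv2.boxPoints(R).astype(int); cv2.polylines(r,[b],1,(0,0,255),1); out.append(cv2.resize(r,None,fx=1.6,fy=1.6))
r=rect(im,c,.015,.43,.53,-.02,.08); m=mask(r,(0,0,60),(180,40,255)); m=cv2.morphologyEx(m,cv2.MORPH_OPEN,np.ones((7,7)))
cs=max(cv2.findContours(m,cv2.RETR_EXTERNAL,cv2.CHAIN_APPROX_NONE)[0],key=cv2.contourArea); p,q=cv2.minEnclosingCircle(cs); print("gauge",.43+p[0]*.0005,-.02+p[1]*.0005,q*.5)
cv2.imwrite("pics/b.png",np.hstack(out))
E
```

```text
cam [0.4078 0.193  0.3439]
C 0.47136279296875 0.15197039794921874 [40.56 60.7 ] 16.26020622253418
L 0.450655143737793 0.32695176696777345 [62.9373 40.3246] 71.04576873779297
gauge 0.4765286636352539 0.031299762725830085 22.577268600463867
```

View pics/b.png

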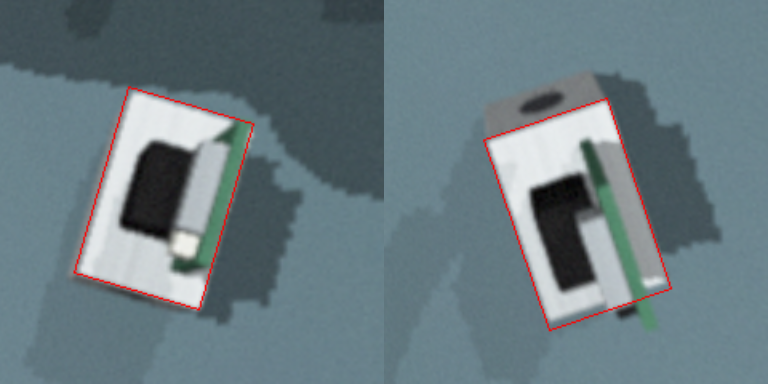

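Both outlines fit well: body C at (0.471,0.152) with its long axis at 106°, body B at (0.451,0.327) with its long axis at 71°. I'll take C by its ends first.

Emit:
apply_moves(
  series=[-0.4, -0.5, -0.5, 0.9, 85, -0.4, -0.5, -0.8, 0.9, 85, -0.3, -0.5, -0.8, 0.9, 85, 0, 0, -0.9, 0, 85, 0, 0, -0.9, 0, 85],
)

```text
time: 16.8
tool_pos: [0.4757, 0.1464, 0.1361]
tcp_rot: [-0.412, 3.041, 0.034]
force: [-0.3, -0.5, 0.1]
finger_gap: 0.996
```

Emit:
apply_moves(
  series=[0, 0, -0.8, 0, 85, 0, 0, -0.5, 0, 85, 0, 0, 0, 0, 85],
)

```text
time: 17.05
tool_pos: [0.4735, 0.1386, 0.0974]
tcp_rot: [-0.399, 3.05, 0.028]
force: [-0.6, -0.8, 0.2]
finger_gap: 0.994
```

```bash
python3 -c "
from h import *
st()"
```

```text
t 17.05 [0.4735 0.1386 0.0974] yaxis deg 104.9 F [-0.6 -0.8  0.2] gap 0.994 q7 1.22 zax [ 0.062  0.026 -0.998]
```

Emit:
apply_moves(
  series=[-0.08, 0.55, 0, 0.2, 85, 0, 0, 0, 0, 85, 0, 0.1, -0.8, 0, 85, 0, 0.1, -0.6, 0, 85, 0, 0, 0, 0, 85],
)

```text
time: 17.47
tool_pos: [0.4745, 0.1569, 0.0654]
tcp_rot: [-0.425, 3.042, 0.028]
force: [-0.5, -0.7, 0.5]
finger_gap: 0.998
```

```bash
python3 -c "
from h import *
st()"
```

```text
t 17.47 [0.4745 0.1569 0.0654] yaxis deg 105.9 F [-0.5 -0.7  0.5] gap 0.998 q7 1.14 zax [ 0.067  0.027 -0.997]
```

Emit:
apply_moves(
  series=[-0.15, -0.15, -0.6, 0, 85, 0, 0, -0.5, 0, 85, 0, 0, 0, 0, 85],
)

```text
time: 17.72
tool_pos: [0.4732, 0.1542, 0.0406]
tcp_rot: [-0.426, 3.036, 0.028]
force: [-1.0, -0.7, 0.0]
finger_gap: 0.995
```

```bash
python3 -c "
from h import *
st()"
```

```text
t 17.72 [0.4732 0.1542 0.0406] yaxis deg 106.0 F [-1.  -0.7  0. ] gap 0.995 q7 1.11 zax [ 0.072  0.028 -0.997]
```

Emit:
apply_moves(
  series=[0, 0, 0, 0, 50, 0, 0, 0, 0, 50, 0, 0, 0, 0, 50, 0, 0, 0, 0, 50],
)

```text
time: 18.05
tool_pos: [0.4751, 0.1549, 0.0438]
tcp_rot: [-0.426, 3.033, 0.028]
force: [-0.3, 0.3, -3.5]
finger_gap: 0.683
```

```bash
python3 -c "
from h import *
st()"
```

```text
t 18.05 [0.4751 0.1549 0.0438] yaxis deg 106.0 F [-0.3  0.3 -3.5] gap 0.683 q7 1.11 zax [ 0.075  0.029 -0.997]
```

Emit:
apply_moves(
  series=[0, 0, -0.25, 0, 50, 0, 0, 0, 0, 50],
)

```text
time: 18.22
tool_pos: [0.4787, 0.156, 0.0427]
tcp_rot: [-0.424, 3.026, 0.024]
force: [-0.6, 0.2, -4.1]
finger_gap: 0.682
```

```bash
python3 -c "
from h import *
st()"
```

```text
t 18.22 [0.4787 0.156  0.0427] yaxis deg 106.0 F [-0.6  0.2 -4.1] gap 0.682 q7 1.10 zax [ 0.083  0.028 -0.996]
```

```bash
python3 -c "
from h import *
s=st(); print(s['qpos'])"
```

```text
t 18.22 [0.4787 0.156  0.0427] yaxis deg 106.0 F [-0.6  0.2 -4.1] gap 0.682 q7 1.10 zax [ 0.083  0.028 -0.996]
[ 0.3338  0.4271 -0.8378  1.9867  0.4498  0.8198  1.103 ]
```

Emit:
apply_moves(
  series=[-0.15, 0, -0.3, 0, 50],
)

```text
time: 18.3
tool_pos: [0.479, 0.1568, 0.0395]
tcp_rot: [-0.423, 3.018, 0.022]
force: [-16.6, -5.7, 74.6]
finger_gap: 0.683
```

```bash
python3 - <<'E'
from h import *
s=st(); print(s['qpos'],s["moment"])
im,c=snap("scene","s9"); w,cw=snap("wrist","w9")
a=cv2.resize(im[110:210,230:350],(504,420),interpolation=2)
cv2.imwrite("pics/c9.png",cv2.resize(np.hstack([a,w]),None,fx=.75,fy=.75,interpolation=3))
E
```

```text
t 18.30 [0.479  0.1568 0.0395] yaxis deg 106.0 F [-16.6  -5.7  74.6] gap 0.683 q7 1.09 zax [ 0.091  0.028 -0.995]
[ 0.3271  0.4279 -0.8327  1.9943  0.4607  0.8049  1.0907] [-0.7041  2.5175  0.4496]
```

View pics/c9.png

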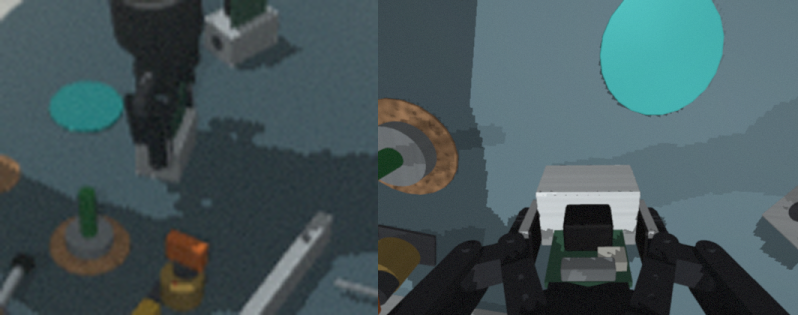

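Emit:
apply_moves(
  series=[0, 0, 0.12, -0.4, 50, 0, 0, 0, -0.5, 50],
)

```text
time: 18.57
tool_pos: [0.4814, 0.1568, 0.0449]
tcp_rot: [-0.276, 3.028, 0.014]
force: [0.4, -0.5, -3.9]
finger_gap: 0.682
```

```bash
python3 - <<'E'
from h import *
s=st(); print(s["moment"])
E
```

```text
t 18.57 [0.4814 0.1568 0.0449] yaxis deg 100.4 F [ 0.4 -0.5 -3.9] gap 0.682 q7 1.00 zax [ 0.1    0.019 -0.995]
[-0.022   0.1531 -0.0518]
```

Emit:
apply_moves(
  series=[0.5, -0.1, -0.04, -0.5, 50, 0.6, -0.2, -0.04, -0.5, 50, 0.6, -0.2, -0.04, -0.4, 50],
)

```text
time: 18.82
tool_pos: [0.5223, 0.1454, 0.0423]
tcp_rot: [-0.048, 3.04, 0.001]
force: [0.3, -0.7, -3.7]
finger_gap: 0.687
```

```bash
python3 - <<'E'
from h import *
s=st(); print(s["moment"])
E
```

```text
t 18.82 [0.5223 0.1454 0.0423] yaxis deg 91.8 F [ 0.3 -0.7 -3.7] gap 0.687 q7 0.88 zax [ 0.101  0.002 -0.995]
[ 0.0042  0.0789 -0.004 ]
```

Emit:
apply_moves(
  series=[0.7, -0.2, -0.02, -0.1, 50, 0.7, -0.2, -0.02, -0.1, 50, 0.7, -0.2, -0.02, 0, 50, 0.5, -0.1, 0, 0, 50, 0.2, 0, 0, 0, 50],
)

```text
time: 19.23
tool_pos: [0.5955, 0.1261, 0.0397]
tcp_rot: [-0.008, 3.042, -0.002]
force: [-6.3, -1.3, 8.8]
finger_gap: 0.68
```

```bash
python3 - <<'E'
from h import *
s=st(); print(s["moment"])
E
```

```text
t 19.23 [0.5955 0.1261 0.0397] yaxis deg 90.3 F [-6.3 -1.3  8.8] gap 0.680 q7 0.93 zax [ 0.099 -0.001 -0.995]
[0.0013 1.1475 0.0407]
```

Emit:
apply_moves(
  series=[0.4, -0.3, 0.05, 0, 50, 0.3, -0.3, 0, 0, 50, 0, -0.2, 0, 0, 50, 0, 0, 0, 0, 50],
)

```text
time: 19.57
tool_pos: [0.6132, 0.1059, 0.0398]
tcp_rot: [-0.009, 3.045, -0.001]
force: [-1.5, -1.2, 0.2]
finger_gap: 0.682
```

```bash
python3 - <<'E'
from h import *
s=st(); print(s["moment"],s["qpos"])
im,c=snap("wrist","w10"); np.savez("pics/w10.npz",**c)
E
```

```text
t 19.57 [0.6132 0.1059 0.0398] yaxis deg 90.3 F [-1.5 -1.2  0.2] gap 0.682 q7 0.98 zax [ 0.097 -0.    -0.995]
[-0.3075  0.3769 -0.0196] [ 0.2762  0.6119 -0.6824  1.685   0.5081  0.9238  0.9794]
```

```bash
cat >> h.py <<'E'
def prof(im,c,z,x0,x1,ys,w=.006,k=4):
    for y in ys:
        g=cv2.cvtColor(rect(im,c,z,x0,x1,y-w/2,y+w/2),cv2.COLOR_BGR2GRAY).astype(float)
        d=np.diff(cv2.GaussianBlur(g.mean(0)[None],(7,1),0).ravel())
        i=[j for j in np.argsort(-abs(d)) if abs(d[j])==abs(d[max(0,j-8):j+9]).max()][:k]
        print("y %.3f"%y,[(round(x0+.0005*(j+.5),4),round(d[j],1)) for j in sorted(i)])
E
python3 - <<'E'
from h import *
im=cv2.imread("pics/w10.png"); c=dict(np.load("pics/w10.npz")); print(-c["R"].T@c["t"])
prof(im,c,.036,.56,.65,(.085,.09,.1,.11,.12,.125))
print(); prof(im,c,.03,.56,.66,(-.06,-.04,-.02,0,.03))
print(); prof(im,c,.028,.53,.61,(.01,.015,.02,.025),.003)
E
```

```text
[0.5171 0.1056 0.1477]
y 0.085 [(np.float64(0.5878), np.float64(18.5)), (np.float64(0.6038), np.float64(-6.8)), (np.float64(0.6088), np.float64(-7.9)), (np.float64(0.6148), np.float64(-9.2))]
y 0.090 [(np.float64(0.5712), np.float64(6.9)), (np.float64(0.5878), np.float64(20.7)), (np.float64(0.6143), np.float64(-17.3)), (np.float64(0.6378), np.float64(4.6))]
y 0.100 [(np.float64(0.5708), np.float64(6.9)), (np.float64(0.5878), np.float64(19.2)), (np.float64(0.5963), np.float64(-48.2)), (np.float64(0.6378), np.float64(15.0))]
y 0.110 [(np.float64(0.5708), np.float64(6.9)), (np.float64(0.5878), np.float64(18.3)), (np.float64(0.5958), np.float64(-49.0)), (np.float64(0.6318), np.float64(5.0))]
y 0.120 [(np.float64(0.5878), np.float64(19.9)), (np.float64(0.5968), np.float64(-13.0)), (np.float64(0.6143), np.float64(-11.0)), (np.float64(0.6283), np.float64(27.0))]
y 0.125 [(np.float64(0.5708), np.float64(6.7)), (np.float64(0.5873), np.float64(18.2)), (np.float64(0.6143), np.float64(-31.6)), (np.float64(0.6283), np.float64(26.7))]

y -0.060 [(np.float64(0.5602), np.float64(0.0)), (np.float64(0
[... 755 characters left out ...]
), np.float64(-16.4))]

y 0.010 [(np.float64(0.5452), np.float64(-4.1)), (np.float64(0.5652), np.float64(-11.3)), (np.float64(0.5732), np.float64(-0.4)), (np.float64(0.5943), np.float64(0.5))]
y 0.015 [(np.float64(0.5458), np.float64(-4.5)), (np.float64(0.5588), np.float64(11.4)), (np.float64(0.5642), np.float64(-12.4)), (np.float64(0.5702), np.float64(-0.8))]
y 0.020 [(np.float64(0.5452), np.float64(-3.0)), (np.float64(0.5582), np.float64(12.1)), (np.float64(0.5638), np.float64(-12.6)), (np.float64(0.6038), np.float64(0.4))]
y 0.025 [(np.float64(0.5448), np.float64(-5.8)), (np.float64(0.5588), np.float64(10.9)), (np.float64(0.5648), np.float64(-16.3)), (np.float64(0.5913), np.float64(5.6))]
```

Emit:
apply_moves(
  series=[0.25, 0, 0, 0, 50, 0, 0, 0, 0, 50],
)

```text
time: 19.78
tool_pos: [0.6184, 0.1065, 0.04]
tcp_rot: [-0.01, 3.045, -0.001]
force: [0.2, -0.5, -3.1]
finger_gap: 0.678
```

```bash
python3 - <<'E'
from h import *
s=st(); im,c=snap("wrist","w11"); np.savez("pics/w11.npz",**c)
prof(im,c,.036,.56,.61,(.09,.1,.11,.12),k=3)
E
```

```text
t 19.78 [0.6184 0.1065 0.04  ] yaxis deg 90.4 F [ 0.2 -0.5 -3.1] gap 0.678 q7 0.98 zax [ 0.096 -0.    -0.995]
y 0.090 [(np.float64(0.5762), np.float64(6.9)), (np.float64(0.5933), np.float64(17.7)), (np.float64(0.6073), np.float64(-3.0))]
y 0.100 [(np.float64(0.5758), np.float64(7.0)), (np.float64(0.5928), np.float64(21.1)), (np.float64(0.6013), np.float64(-48.4))]
y 0.110 [(np.float64(0.5758), np.float64(7.4)), (np.float64(0.5928), np.float64(18.7)), (np.float64(0.6013), np.float64(-47.9))]
y 0.120 [(np.float64(0.5758), np.float64(6.4)), (np.float64(0.5928), np.float64(18.3)), (np.float64(0.6013), np.float64(-16.9))]
```

Emit:
apply_moves(
  series=[0.07, 0, 0, 0.05, 50, 0, 0, -0.06, 0, 64, 0, 0, 0, 0, 64],
)

```text
time: 20.08
tool_pos: [0.6191, 0.1081, 0.0386]
tcp_rot: [-0.022, 3.046, 0.0]
force: [1.2, -0.2, -0.3]
finger_gap: 0.749
```

Emit:
apply_moves(
  series=[0, -0.3, 0, 0, 64, 0, -0.4, 0, 0, 64, 0.01, -0.4, 0, 0, 64, 0, 0, 0, 0, 64],
)

```text
time: 20.42
tool_pos: [0.6195, 0.0806, 0.0393]
tcp_rot: [-0.027, 3.044, 0.004]
force: [-0.0, 0.1, -0.8]
finger_gap: 0.751
```

```bash
python3 - <<'E'
from h import *
s=st(); im,c=snap("wrist","w12"); np.savez("pics/w12.npz",**c); print(s["moment"])
y=s["tool_pos"][1]
prof(im,c,.036,.56,.61,y+np.array([-.015,-.005,.005,.015]),k=3)
E
```

```text
t 20.42 [0.6195 0.0806 0.0393] yaxis deg 91.0 F [-0.   0.1 -0.8] gap 0.751 q7 1.04 zax [ 0.097  0.003 -0.995]
[ 0.013   0.0536 -0.0086]
y 0.066 [(np.float64(0.5768), np.float64(8.0)), (np.float64(0.5933), np.float64(16.7)), (np.float64(0.6028), np.float64(-8.5))]
y 0.076 [(np.float64(0.5772), np.float64(6.4)), (np.float64(0.5933), np.float64(20.6)), (np.float64(0.6018), np.float64(-54.6))]
y 0.086 [(np.float64(0.5768), np.float64(6.8)), (np.float64(0.5933), np.float64(17.7)), (np.float64(0.6018), np.float64(-51.4))]
y 0.096 [(np.float64(0.5768), np.float64(6.4)), (np.float64(0.5928), np.float64(18.5)), (np.float64(0.6018), np.float64(-22.3))]
```

Emit:
apply_moves(
  series=[0, 0, 0, 0, 50, 0, 0, 0, 0, 50, 0.1, 0, 0, 0, 50, 0, 0, 0, 0, 50],
)

```text
time: 20.8
tool_pos: [0.621, 0.0806, 0.04]
tcp_rot: [-0.025, 3.046, 0.003]
force: [0.6, -0.7, 0.9]
finger_gap: 0.686
```

```bash
python3 - <<'E'
from h import *
s=st(); im,c=snap("wrist","w12"); np.savez("pics/w12.npz",**c); print(s["moment"])
y=s["tool_pos"][1]
prof(im,c,.036,.56,.61,y+np.array([-.015,-.005,.005,.015]),k=3)
prof(im,c,.03,.56,.66,(0,.01,.02,.03))
prof(im,c,.028,.53,.61,(.01,.015,.02,.025),.003)
E
```

```text
t 20.80 [0.621  0.0806 0.04  ] yaxis deg 90.9 F [ 0.6 -0.7  0.9] gap 0.686 q7 1.04 zax [ 0.096  0.003 -0.995]
[ 0.009  -0.0186 -0.0219]
y 0.066 [(np.float64(0.5788), np.float64(5.8)), (np.float64(0.5948), np.float64(15.4)), (np.float64(0.6048), np.float64(-12.1))]
y 0.076 [(np.float64(0.5788), np.float64(8.1)), (np.float64(0.5948), np.float64(19.0)), (np.float64(0.6033), np.float64(-52.7))]
y 0.086 [(np.float64(0.5788), np.float64(6.7)), (np.float64(0.5948), np.float64(18.4)), (np.float64(0.6033), np.float64(-50.4))]
y 0.096 [(np.float64(0.5782), np.float64(6.6)), (np.float64(0.5948), np.float64(21.0)), (np.float64(0.6043), np.float64(-7.8))]
y 0.000 [(np.float64(0.5728), np.float64(3.2)), (np.float64(0.6048), np.float64(-2.1)), (np.float64(0.6148), np.float64(3.4)), (np.float64(0.6393), np.float64(-24.3))]
y 0.010 [(np.float64(0.5668), np.float64(-6.8)), (np.float64(0.5718), np.float64(6.9)), (np.float64(0.6358), np.float64(12.7)), (np.float64(0.6433), np.float64(-16.7))]
y 0.020 [(np.float64(0.5628), np.float64(-12.7)), (np.float64(0.6143), np.float64(6.0)), (np.float64(0.6353), np
[... 201 characters left out ...]
318), np.float64(-6.8))]
y 0.010 [(np.float64(0.5472), np.float64(-4.1)), (np.float64(0.5612), np.float64(9.8)), (np.float64(0.5662), np.float64(-10.2)), (np.float64(0.5728), np.float64(6.9))]
y 0.015 [(np.float64(0.5472), np.float64(-3.2)), (np.float64(0.5588), np.float64(11.5)), (np.float64(0.5638), np.float64(-10.6)), (np.float64(0.5742), np.float64(0.6))]
y 0.020 [(np.float64(0.5462), np.float64(-5.4)), (np.float64(0.5582), np.float64(12.1)), (np.float64(0.5632), np.float64(-12.3)), (np.float64(0.5858), np.float64(0.4))]
y 0.025 [(np.float64(0.5458), np.float64(-6.5)), (np.float64(0.5632), np.float64(-11.4)), (np.float64(0.5908), np.float64(-0.5)), (np.float64(0.6053), np.float64(-2.3))]
```

Emit:
apply_moves(
  series=[0, 0, 0, 0, 64, 0, 0, 0, 0, 64, 0, -0.3, 0, 0, 64, 0, -0.3, 0, 0, 64, 0, -0.3, 0, 0, 64],
)

```text
time: 21.27
tool_pos: [0.6215, 0.0607, 0.0401]
tcp_rot: [-0.032, 3.044, 0.008]
force: [0.1, 1.3, -0.5]
finger_gap: 0.749
```

Emit:
apply_moves(
  series=[0, -0.3, 0, 0, 64, 0, -0.3, 0, 0, 64, 0, 0, 0, 0, 64],
)

```text
time: 21.52
tool_pos: [0.6218, 0.041, 0.0399]
tcp_rot: [-0.028, 3.044, 0.006]
force: [1.1, -0.3, 0.9]
finger_gap: 0.749
```

```bash
python3 - <<'E'
from h import *
s=st(); im,c=snap("wrist","w13"); np.savez("pics/w13.npz",**c); print(s["moment"])
y=s["tool_pos"][1]
prof(im,c,.036,.56,.61,y+np.array([-.015,-.005,.005,.015]),k=3)
E
```

```text
t 21.52 [0.6218 0.041  0.0399] yaxis deg 91.1 F [ 1.1 -0.3  0.9] gap 0.749 q7 1.11 zax [ 0.098  0.005 -0.995]
[-0.0332  0.0959  0.0088]
y 0.026 [(np.float64(0.5608), np.float64(-8.6)), (np.float64(0.5692), np.float64(8.6)), (np.float64(0.5913), np.float64(-4.2))]
y 0.036 [(np.float64(0.5658), np.float64(-6.2)), (np.float64(0.5958), np.float64(8.2)), (np.float64(0.6038), np.float64(-30.2))]
y 0.046 [(np.float64(0.5788), np.float64(6.7)), (np.float64(0.5953), np.float64(16.5)), (np.float64(0.6033), np.float64(-44.5))]
y 0.056 [(np.float64(0.5788), np.float64(7.1)), (np.float64(0.5953), np.float64(18.0)), (np.float64(0.6038), np.float64(-22.4))]
```

Emit:
apply_moves(
  series=[0, -0.4, 0, 0, 64, 0, -0.4, 0, 0, 64, 0, -0.4, 0, 0, 64, 0, -0.4, 0, 0, 64, 0, -0.4, 0, 0, 64],
)

```text
time: 21.98
tool_pos: [0.6214, -0.0093, 0.0403]
tcp_rot: [-0.034, 3.043, 0.01]
force: [0.5, 2.6, 0.6]
finger_gap: 0.751
```

```bash
python3 - <<'E'
from h import *
s=st(); print(s["moment"])
E
```

```text
t 21.98 [ 0.6214 -0.0093  0.0403] yaxis deg 91.3 F [0.5 2.6 0.6] gap 0.751 q7 1.21 zax [ 0.098  0.008 -0.995]
[0.4392 0.0666 0.032 ]
```

Emit:
apply_moves(
  series=[0.02, -0.5, 0, 0, 64, 0.02, -0.5, 0, 0, 64, 0.02, -0.5, 0, 0, 64, 0, -0.5, 0, 0, 64, 0, -0.4, 0, 0, 64],
)

```text
time: 22.4
tool_pos: [0.6226, -0.0773, 0.0403]
tcp_rot: [-0.032, 3.043, 0.009]
force: [0.1, 1.8, -0.1]
finger_gap: 0.747
```

```bash
python3 - <<'E'
from h import *
s=st(); print(s["moment"])
E
```

```text
t 22.40 [ 0.6226 -0.0773  0.0403] yaxis deg 91.2 F [ 0.1  1.8 -0.1] gap 0.747 q7 1.33 zax [ 0.098  0.007 -0.995]
[0.4052 0.0712 0.0566]
```

Emit:
apply_moves(
  series=[0, -0.5, 0, 0, 64, 0.02, -0.5, 0, 0, 64, 0, -0.5, 0, 0, 64, 0, -0.4, 0, 0, 64, 0, -0.1, 0, 0, 64],
)

```text
time: 22.82
tool_pos: [0.6225, -0.1363, 0.0402]
tcp_rot: [-0.025, 3.044, 0.007]
force: [0.1, 1.4, 0.7]
finger_gap: 0.751
```

Emit:
apply_moves(
  series=[0, 0, 0, 0, 64, 0, 0, 0, 0, 66],
)

```text
time: 22.98
tool_pos: [0.6223, -0.1382, 0.0401]
tcp_rot: [-0.022, 3.044, 0.006]
force: [0.5, 0.3, -0.1]
finger_gap: 0.772
```

```bash
python3 - <<'E'
from h import *
s=st(); im,c=snap("wrist","w14"); np.savez("pics/w14.npz",**c); print(s["moment"])
y=s["tool_pos"][1]
prof(im,c,.036,.56,.61,y+np.array([-.01,0,.01,.015]),k=4)
E
```

```text
t 22.98 [ 0.6223 -0.1382  0.0401] yaxis deg 90.8 F [ 0.5  0.3 -0.1] gap 0.772 q7 1.43 zax [ 0.097  0.005 -0.995]
[-0.0115  0.1391 -0.0386]
y -0.148 [(np.float64(0.5622), np.float64(14.1)), (np.float64(0.5752), np.float64(-16.2)), (np.float64(0.5968), np.float64(8.3)), (np.float64(0.6048), np.float64(-13.4))]
y -0.138 [(np.float64(0.5622), np.float64(14.0)), (np.float64(0.5752), np.float64(-13.0)), (np.float64(0.5963), np.float64(8.0)), (np.float64(0.6048), np.float64(-29.6))]
y -0.128 [(np.float64(0.5618), np.float64(10.6)), (np.float64(0.5752), np.float64(-12.9)), (np.float64(0.5963), np.float64(8.5)), (np.float64(0.6048), np.float64(-29.3))]
y -0.123 [(np.float64(0.5618), np.float64(8.1)), (np.float64(0.5752), np.float64(-12.1)), (np.float64(0.5963), np.float64(8.3)), (np.float64(0.6048), np.float64(-17.0))]
```

Emit:
apply_moves(
  series=[0, 0, 0.5, 0, 74, 0, 0, 0.8, 0, 80, 0, 0, 1, 0, 85, 0, 0, 1, 0, 85, 0, 0.3, 1, 0, 85],
)

```text
time: 23.45
tool_pos: [0.6171, -0.1293, 0.147]
tcp_rot: [-0.026, 3.057, 0.009]
force: [0.1, 0.0, 0.3]
finger_gap: 0.995
```

Emit:
apply_moves(
  series=[0, 0.8, 0.8, -0.2, 85, -0.2, 1, 0.5, -0.2, 85, -0.3, 1, 0, -0.2, 85, -0.4, 1, 0, -0.2, 85, -0.4, 1, 0, -0.2, 85],
)

```text
time: 23.87
tool_pos: [0.5877, -0.0083, 0.1941]
tcp_rot: [0.147, 3.038, -0.006]
force: [1.0, -0.7, 0.5]
finger_gap: 0.995
```

Emit:
apply_moves(
  series=[-0.4, 1, 0, -0.2, 85, -0.4, 1, 0, -0.2, 85, -0.4, 1, 0, -0.2, 85, -0.4, 1, 0, -0.2, 85, -0.4, 1, 0, -0.2, 85],
)

```text
time: 24.28
tool_pos: [0.5337, 0.1261, 0.2003]
tcp_rot: [0.304, 3.02, -0.018]
force: [1.5, -0.3, 0.2]
finger_gap: 0.996
```

Emit:
apply_moves(
  series=[-0.4, 1, 0, -0.2, 85, -0.4, 1, 0, -0.2, 85, -0.4, 1, 0, -0.2, 85, -0.4, 1, 0, -0.2, 85, -0.2, 0.6, 0, -0.2, 85],
)

```text
time: 24.7
tool_pos: [0.482, 0.2523, 0.2062]
tcp_rot: [0.454, 2.995, -0.027]
force: [-1.0, 0.1, -0.3]
finger_gap: 0.994
```

Emit:
apply_moves(
  series=[0, 0, 0, 0, 85, 0, 0, 0, 0, 85],
)

```text
time: 24.87
tool_pos: [0.4785, 0.2585, 0.2084]
tcp_rot: [0.439, 2.996, -0.024]
force: [-0.7, -1.7, 0.1]
finger_gap: 0.994
```

```bash
python3 - <<'E'
from h import *
s=st(); print(s["qpos"]); im,c=snap("wrist","w15"); np.savez("pics/w15.npz",**c); print("cam",-c["R"].T@c["t"])
x0,y0=.37,.24
r=rect(im,c,.036,x0,x0+.16,y0,y0+.18); m=cv2.morphologyEx(mask(r,(0,0,150),(180,45,255)),cv2.MORPH_OPEN,np.ones((5,5)))
for cs in sorted(cv2.findContours(m,cv2.RETR_EXTERNAL,cv2.CHAIN_APPROX_NONE)[0],key=cv2.contourArea)[-2:]:
    R=cv2.minAreaRect(cs); print(x0+R[0][0]*.0005,y0+R[0][1]*.0005,np.array(R[1])*.5,R[2])
t,_=snap("top","top15")
E
```

```text
t 24.87 [0.4785 0.2585 0.2084] yaxis deg 73.3 F [-0.7 -1.7  0.1] gap 0.994 q7 0.44 zax [ 0.11  -0.032 -0.993]
[ 0.1328  0.2928 -0.88    1.7082  0.3452  1.2004  0.442 ]
cam [0.3846 0.2865 0.3146]
0.4631999969482422 0.33110000610351564 [28.7767  8.8544] 71.56504821777344
0.4500250015258789 0.3263249969482422 [60.3995 40.6353] 71.56504821777344
```

Emit:
apply_moves(
  series=[-0.3, 0.9, -0.3, -0.1, 85, -0.4, 0.9, -0.6, -0.1, 85, -0.3, 0.8, -0.8, -0.1, 85, 0, 0.1, -0.9, 0, 85, 0, 0, -0.9, 0, 85],
)

```text
time: 25.38
tool_pos: [0.4618, 0.3202, 0.1238]
tcp_rot: [0.512, 2.973, -0.024]
force: [0.9, -1.0, -0.1]
finger_gap: 0.995
```

Emit:
apply_moves(
  series=[0, 0, -0.4, 0, 85, 0, 0, 0, 0, 85],
)

```text
time: 25.55
tool_pos: [0.4613, 0.3163, 0.109]
tcp_rot: [0.516, 2.978, -0.033]
force: [0.1, -0.7, -0.2]
finger_gap: 0.995
```

```bash
python3 - <<'E'
from h import *
s=st(); print(s["qpos"])
E
```

```text
t 25.55 [0.4613 0.3163 0.109 ] yaxis deg 70.3 F [ 0.1 -0.7 -0.2] gap 0.995 q7 0.15 zax [ 0.114 -0.042 -0.993]
[-0.0607  0.4475 -0.8235  1.7756  0.5046  1.0588  0.1497]
```

Emit:
apply_moves(
  series=[-0.45, 0.42, 0, 0.2, 85, 0, 0, 0, 0, 85, 0, 0.05, -0.8, 0, 85, 0, 0.05, -0.7, 0, 85, 0, 0, 0, 0, 85],
)

```text
time: 25.97
tool_pos: [0.454, 0.3284, 0.0762]
tcp_rot: [0.491, 2.975, -0.026]
force: [-0.7, -0.1, 0.1]
finger_gap: 0.995
```

```bash
python3 - <<'E'
from h import *
s=st()
E
```

```text
t 25.97 [0.454  0.3284 0.0762] yaxis deg 71.3 F [-0.7 -0.1  0.1] gap 0.995 q7 0.10 zax [ 0.121 -0.038 -0.992]
```

Emit:
apply_moves(
  series=[-0.15, -0.05, -0.7, 0, 85, 0, 0, -0.6, 0, 85, 0, 0, -0.1, 0, 85, 0, 0, 0, 0, 70, 0, 0, 0, 0, 50],
)

```text
time: 26.38
tool_pos: [0.4538, 0.3281, 0.0461]
tcp_rot: [0.493, 2.969, -0.021]
force: [-1.4, -3.7, 6.9]
finger_gap: 0.745
```

Emit:
apply_moves(
  series=[0, 0, 0, 0, 50, 0, 0, 0, 0, 50],
)

```text
time: 26.55
tool_pos: [0.4547, 0.3286, 0.048]
tcp_rot: [0.493, 2.967, -0.019]
force: [0.3, 0.2, -2.8]
finger_gap: 0.68
```

```bash
python3 - <<'E'
from h import *
s=st()
E
```

```text
t 26.55 [0.4547 0.3286 0.048 ] yaxis deg 71.2 F [ 0.3  0.2 -2.8] gap 0.680 q7 0.05 zax [ 0.129 -0.034 -0.991]
```

Emit:
apply_moves(
  series=[0.4, -0.4, 0, 0.3, 50, 0.5, -0.6, 0, 0.3, 50, 0.5, -0.6, 0, 0.3, 50, 0.5, -0.6, 0, 0.3, 50, 0.5, -0.6, 0, 0.3, 50],
)

```text
time: 26.97
tool_pos: [0.5126, 0.2627, 0.0505]
tcp_rot: [0.233, 2.999, 0.004]
force: [-0.3, 0.4, -3.3]
finger_gap: 0.684
```

```bash
python3 - <<'E'
from h import *
s=st(); print(s["moment"])
E
```

```text
t 26.97 [0.5126 0.2627 0.0505] yaxis deg 81.2 F [-0.3  0.4 -3.3] gap 0.684 q7 0.40 zax [ 0.133 -0.007 -0.991]
[-0.0482  0.2639  0.0343]
```

Emit:
apply_moves(
  series=[0.4, -0.6, -0.05, 0.3, 50, 0.4, -0.6, -0.04, 0.3, 50, 0.4, -0.6, -0.03, 0.3, 50, 0.4, -0.6, 0, 0.3, 50, 0.4, -0.6, 0, 0.2, 50],
)

```text
time: 27.38
tool_pos: [0.5657, 0.1827, 0.0487]
tcp_rot: [0.002, 3.008, 0.019]
force: [-0.2, -0.3, -2.5]
finger_gap: 0.683
```

Emit:
apply_moves(
  series=[0.5, -0.6, 0, 0, 50, 0.5, -0.5, 0, 0, 50, 0.4, -0.3, 0, 0, 50, 0, 0, 0, 0, 50],
)

```text
time: 27.72
tool_pos: [0.6047, 0.1388, 0.0488]
tcp_rot: [0.011, 3.009, 0.014]
force: [-0.2, -0.0, -2.6]
finger_gap: 0.683
```

```bash
python3 - <<'E'
from h import *
s=st(); print(s["moment"]); im,c=snap("wrist","w16"); np.savez("pics/w16.npz",**c); print("cam",-c["R"].T@c["t"])
y=s["tool_pos"][1]
prof(im,c,.036,.54,.62,y+np.array([-.02,-.01,0,.01,.02]),k=4)
prof(im,c,.03,.6,.66,(.02,.03,.04))
E
```

```text
t 27.72 [0.6047 0.1388 0.0488] yaxis deg 89.6 F [-0.2 -0.  -2.6] gap 0.683 q7 0.84 zax [ 0.133  0.008 -0.991]
[-0.0874  0.2101 -0.0135]
cam [0.5048 0.1387 0.1532]
y 0.119 [(np.float64(0.5648), np.float64(4.0)), (np.float64(0.5818), np.float64(17.4)), (np.float64(0.5963), np.float64(-1.8)), (np.float64(0.6093), np.float64(-30.3))]
y 0.129 [(np.float64(0.5642), np.float64(5.8)), (np.float64(0.5822), np.float64(18.1)), (np.float64(0.5908), np.float64(-41.4)), (np.float64(0.6058), np.float64(5.2))]
y 0.139 [(np.float64(0.5642), np.float64(7.6)), (np.float64(0.5822), np.float64(20.1)), (np.float64(0.5908), np.float64(-44.8)), (np.float64(0.6063), np.float64(4.2))]
y 0.149 [(np.float64(0.5648), np.float64(5.9)), (np.float64(0.5822), np.float64(17.5)), (np.float64(0.5908), np.float64(-44.6)), (np.float64(0.6063), np.float64(3.2))]
y 0.159 [(np.float64(0.5648), np.float64(5.2)), (np.float64(0.5822), np.float64(17.0)), (np.float64(0.5963), np.float64(-2.0)), (np.float64(0.6098), np.float64(-25.1))]
y 0.020 [(np.float64(0.6112), np.float64(5.9)), (np.float64(0.6358), np.float64(10.7)), (np.float64(0.6492), np.float64(-5.1)), (np.float64(0.6577), np.float64(-8.5))]
y 0.030 [(np.float64(0.6012), np.float64(-3.0)), (np.float64(0.6112), np.float64(5.7)), (np.float64(0.6358), np.float64(11.0)), (np.float64(0.6492), np.float64(-12.2))]
y 0.040 [(np.float64(0.6018), np.float64(-3.3)), (np.float64(0.6112), np.float64(5.8)), (np.float64(0.6272), np.float64(1.2)), (np.float64(0.6397), np.float64(-11.3))]
```

Emit:
apply_moves(
  series=[0.25, -0.5, 0, 0.1, 50, 0.2, -0.5, 0, 0.1, 50, 0, -0.3, 0, 0, 50, 0, 0, 0, 0, 50],
)

```text
time: 28.1
tool_pos: [0.6119, 0.1129, 0.0489]
tcp_rot: [-0.033, 3.011, 0.022]
force: [-0.3, 0.6, -3.2]
finger_gap: 0.679
```

```bash
python3 - <<'E'
from h import *
s=st(); im,c=snap("wrist","w16"); np.savez("pics/w16.npz",**c)
y=s["tool_pos"][1]
prof(im,c,.036,.54,.61,y+np.array([-.02,-.01,0,.01,.02]),k=3)
E
```

```text
t 28.10 [0.6119 0.1129 0.0489] yaxis deg 91.3 F [-0.3  0.6 -3.2] gap 0.679 q7 0.92 zax [ 0.129  0.016 -0.991]
y 0.093 [(np.float64(0.5718), np.float64(5.5)), (np.float64(0.5898), np.float64(18.7)), (np.float64(0.6038), np.float64(-1.5))]
y 0.103 [(np.float64(0.5718), np.float64(6.5)), (np.float64(0.5893), np.float64(18.0)), (np.float64(0.5983), np.float64(-42.8))]
y 0.113 [(np.float64(0.5712), np.float64(7.9)), (np.float64(0.5893), np.float64(22.6)), (np.float64(0.5978), np.float64(-46.4))]
y 0.123 [(np.float64(0.5718), np.float64(6.5)), (np.float64(0.5888), np.float64(17.6)), (np.float64(0.5973), np.float64(-44.7))]
y 0.133 [(np.float64(0.5712), np.float64(5.4)), (np.float64(0.5888), np.float64(19.7)), (np.float64(0.6033), np.float64(-2.0))]
```

Emit:
apply_moves(
  series=[0.26, 0, 0, -0.1, 50, 0, 0, 0, 0, 50, 0, 0, 0, 0, 64, 0, 0, -0.12, 0, 64, 0, 0, 0, 0, 64],
)

```text
time: 28.57
tool_pos: [0.6178, 0.12, 0.0474]
tcp_rot: [-0.024, 3.009, 0.026]
force: [-0.7, -1.6, -1.3]
finger_gap: 0.754
```

Emit:
apply_moves(
  series=[0, -0.3, 0, 0, 64, 0, -0.3, 0, 0, 64, 0, -0.3, 0, 0, 64, 0, 0, 0, 0, 64],
)

```text
time: 28.9
tool_pos: [0.618, 0.098, 0.0483]
tcp_rot: [-0.029, 3.007, 0.03]
force: [1.0, 0.0, 0.8]
finger_gap: 0.747
```

```bash
python3 - <<'E'
from h import *
s=st(); im,c=snap("wrist","w17"); np.savez("pics/w17.npz",**c)
y=s["tool_pos"][1]
prof(im,c,.036,.54,.61,y+np.array([-.015,-.005,.005,.015]),k=3)
prof(im,c,.028,.53,.61,(.015,.02),.003)
E
```

```text
t 28.90 [0.618  0.098  0.0483] yaxis deg 91.2 F [1.  0.  0.8] gap 0.747 q7 0.95 zax [ 0.133  0.021 -0.991]
y 0.083 [(np.float64(0.5562), np.float64(2.3)), (np.float64(0.5762), np.float64(6.8)), (np.float64(0.5928), np.float64(18.4))]
y 0.093 [(np.float64(0.5758), np.float64(6.7)), (np.float64(0.5928), np.float64(18.1)), (np.float64(0.6013), np.float64(-48.2))]
y 0.103 [(np.float64(0.5758), np.float64(6.4)), (np.float64(0.5928), np.float64(19.9)), (np.float64(0.6008), np.float64(-50.2))]
y 0.113 [(np.float64(0.5923), np.float64(18.6)), (np.float64(0.6013), np.float64(-22.7)), (np.float64(0.6073), np.float64(-6.3))]
y 0.015 [(np.float64(0.5452), np.float64(-4.1)), (np.float64(0.5588), np.float64(11.1)), (np.float64(0.5638), np.float64(-11.7)), (np.float64(0.5963), np.float64(0.4))]
y 0.020 [(np.float64(0.5458), np.float64(-4.7)), (np.float64(0.5582), np.float64(11.0)), (np.float64(0.5638), np.float64(-11.9)), (np.float64(0.6058), np.float64(0.5))]
```

Emit:
apply_moves(
  series=[0, 0, 0, 0, 50, 0, 0, 0, 0, 50, 0.12, 0, -0.03, 0, 50, 0, 0, 0, 0, 50],
)

```text
time: 29.28
tool_pos: [0.6196, 0.0982, 0.0493]
tcp_rot: [-0.028, 3.009, 0.028]
force: [0.2, -0.4, -1.8]
finger_gap: 0.678
```

Emit:
apply_moves(
  series=[0, 0, 0, 0, 64, 0, 0, -0.06, 0, 64, 0, -0.3, 0, 0, 64, 0, -0.3, 0, 0, 64, 0, -0.2, 0, 0, 64],
)

```text
time: 29.7
tool_pos: [0.6198, 0.0799, 0.0478]
tcp_rot: [-0.033, 3.008, 0.032]
force: [-0.4, 1.3, 0.5]
finger_gap: 0.751
```

```bash
python3 - <<'E'
from h import *
s=st(); im,c=snap("wrist","w17"); np.savez("pics/w17.npz",**c)
y=s["tool_pos"][1]
prof(im,c,.036,.54,.61,y+np.array([-.015,-.005,.005,.015]),k=3)
E
```

```text
t 29.70 [0.6198 0.0799 0.0478] yaxis deg 91.3 F [-0.4  1.3  0.5] gap 0.751 q7 0.99 zax [ 0.133  0.023 -0.991]
y 0.065 [(np.float64(0.5622), np.float64(3.2)), (np.float64(0.5778), np.float64(7.1)), (np.float64(0.5948), np.float64(18.2))]
y 0.075 [(np.float64(0.5778), np.float64(7.3)), (np.float64(0.5948), np.float64(18.1)), (np.float64(0.6033), np.float64(-49.6))]
y 0.085 [(np.float64(0.5772), np.float64(8.2)), (np.float64(0.5943), np.float64(18.1)), (np.float64(0.6028), np.float64(-49.5))]
y 0.095 [(np.float64(0.5772), np.float64(6.7)), (np.float64(0.5943), np.float64(22.5)), (np.float64(0.6028), np.float64(-22.8))]
```

Emit:
apply_moves(
  series=[0, -0.3, 0, 0, 64, 0, -0.3, 0, 0, 64, 0, -0.3, 0, 0, 64, 0, -0.3, 0, 0, 64, 0, -0.3, 0, 0, 64],
)

```text
time: 30.17
tool_pos: [0.6199, 0.038, 0.0478]
tcp_rot: [-0.032, 3.008, 0.032]
force: [-0.0, 2.2, 0.2]
finger_gap: 0.749
```

Emit:
apply_moves(
  series=[0, -0.4, 0, 0, 64, 0, -0.4, 0, 0, 64, 0, -0.4, 0, 0, 64, 0, -0.4, 0, 0, 64, 0, -0.4, 0, 0, 64],
)

```text
time: 30.58
tool_pos: [0.6197, -0.0178, 0.0478]
tcp_rot: [-0.031, 3.008, 0.032]
force: [0.7, 1.9, 1.3]
finger_gap: 0.753
```

```bash
python3 - <<'E'
from h import *
s=st(); print(s["moment"])
E
```

```text
t 30.58 [ 0.6197 -0.0178  0.0478] yaxis deg 91.3 F [0.7 1.9 1.3] gap 0.753 q7 1.16 zax [ 0.133  0.022 -0.991]
[0.4384 0.1575 0.0852]
```

Emit:
apply_moves(
  series=[0, -0.4, 0, 0, 64, 0, -0.4, 0, 0, 64, 0, -0.2, 0, 0, 64, 0, 0, 0, 0, 64, 0, 0, 0, 0, 66],
)

```text
time: 31.0
tool_pos: [0.6196, -0.0507, 0.0475]
tcp_rot: [-0.023, 3.009, 0.029]
force: [0.1, 1.0, 0.0]
finger_gap: 0.771
```

Emit:
apply_moves(
  series=[0, 0, 0.4, 0, 68, 0, 0, 0.8, 0, 70, 0, 0, 1, 0, 70, 0, 0, 1, 0, 60, 0, 0, 1, 0, 40],
)

```text
time: 31.42
tool_pos: [0.6143, -0.0501, 0.1513]
tcp_rot: [-0.027, 3.022, 0.03]
force: [0.4, -0.4, -0.6]
finger_gap: 0.581
```

Emit:
apply_moves(
  series=[-0.5, -0.5, 0.7, 0, 0, -0.6, -0.5, 0.7, 0, 0, -0.5, -0.3, 0.5, 0, 0, 0, 0, 0, 0, 0, 0, 0, 0, 0, 0],
)

```text
time: 31.83
tool_pos: [0.5757, -0.0789, 0.2111]
tcp_rot: [-0.038, 3.011, 0.025]
force: [-0.2, -0.4, -0.1]
finger_gap: 0.0
```

```bash
python3 - <<'E'
from h import *
s=st(); print(s["qpos"]); im,c=snap("wrist","w18"); np.savez("pics/w18.npz",**c); print("cam",-c["R"].T@c["t"])
print("red",[ (b[1],ray(c,b[1],.052)) for b in blobs(mask(im,(0,150,90),(4,255,255))|mask(im,(174,150,90),(180,255,255)),30)][:2])
r=rect(im,c,.036,.5,.66,-.22,.06,.0005)
cv2.imwrite("pics/f1.png",np.hstack([cv2.resize(im,(560,420)),cv2.resize(r,(240,420))]))
E
```

```text
t 31.83 [ 0.5757 -0.0789  0.2111] yaxis deg 91.5 F [-0.2 -0.4 -0.1] gap 0.000 q7 1.43 zax [ 0.13   0.018 -0.991]
[ 0.887   0.3846 -0.9907  1.6475  0.3363  1.16    1.4314]
cam [ 0.4761 -0.0828  0.3158]
red [([248.1, 155.9], array([ 0.5526, -0.105 ,  0.052 ]))]
```

View pics/f1.png

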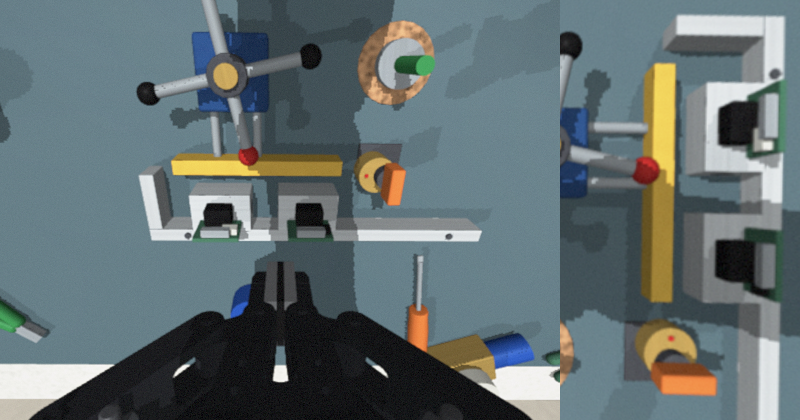

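```bash
python3 - <<'E'
from h import *
im=cv2.imread("pics/w18.png"); c=dict(np.load("pics/w18.npz"))
h=ray(c,(227,75),.064); b1=ray(c,(148,93),.054); b2=ray(c,(311,56),.054); r=ray(c,(248,156),.054)
print(h,b1,b2,(b1+b2)/2,r)
h=(b1+b2)/2; print(np.degrees(np.arctan2(*(r-h)[[1,0]])),np.degrees(np.arctan2(*(b2-b1)[[1,0]])))
E
```

```text
[ 0.4881 -0.1184  0.064 ] [ 0.5032 -0.1824  0.054 ] [ 0.4739 -0.0561  0.054 ] [ 0.4885 -0.1193  0.054 ] [ 0.5521 -0.105   0.054 ]
12.672173829600316 103.06472688403166
```

Emit:
apply_moves(
  series=[-0.8, -0.6, 0, 0, 0, -1, -0.7, 0, 0, 0, -1, -0.7, -0.5, 0, 0, -0.9, -0.7, -0.8, 0, 0, -0.5, -0.4, -0.8, 0, 0],
)

```text
time: 32.3
tool_pos: [0.4731, -0.1488, 0.1582]
tcp_rot: [-0.062, 3.004, 0.033]
force: [0.1, 1.2, -0.5]
finger_gap: -0.002
```

Emit:
apply_moves(
  series=[0, 0, -0.5, 0, 0, 0, 0, 0, 0, 0],
)

```text
time: 32.47
tool_pos: [0.4677, -0.1506, 0.1401]
tcp_rot: [-0.057, 3.013, 0.036]
force: [-1.7, -0.3, -0.1]
finger_gap: -0.004
```

```bash
python3 - <<'E'
from h import *
s=st(); print(s["qpos"])
E
```

```text
t 32.47 [ 0.4677 -0.1506  0.1401] yaxis deg 92.2 F [-1.7 -0.3 -0.1] gap -0.004 q7 1.71 zax [ 0.127  0.026 -0.992]
[ 1.2117  0.2514 -1.0258  1.9447  0.1993  0.9525  1.7148]
```

Emit:
apply_moves(
  series=[0, -0.46, -0.5, 0, 0, 0, -0.05, -0.8, 0, 0, 0, 0, -0.8, 0, 0, 0, 0, -0.5, 0, 0, 0, 0, 0, 0, 0],
)

```text
time: 32.88
tool_pos: [0.4712, -0.1595, 0.0733]
tcp_rot: [-0.067, 3.012, 0.041]
force: [0.6, -0.4, 0.1]
finger_gap: 0.004
```

```bash
python3 - <<'E'
from h import *
s=st()
E
```

```text
t 32.88 [ 0.4712 -0.1595  0.0733] yaxis deg 92.6 F [ 0.6 -0.4  0.1] gap 0.004 q7 1.64 zax [ 0.128  0.03  -0.991]
```

Emit:
apply_moves(
  series=[-0.05, -0.3, -0.4, 0, 0, 0.6, -0.1, 0, 0, 0, 0.65, 0.1, 0, 0, 0, 0.6, 0.3, 0, 0, 0],
)

```text
time: 33.22
tool_pos: [0.5105, -0.1617, 0.0598]
tcp_rot: [-0.067, 3.029, 0.041]
force: [-14.5, -4.9, 4.9]
finger_gap: -0.0
```

```bash
cat >> h.py <<'E'
def cap():
    s=st(); p=s["tool_pos"][:2]-[.4859,-.1195]; a=np.degrees(np.arctan2(p[1],p[0]))%360; print("phi %.0f r %.1f"%(a,1e3*np.hypot(*p)),s["qpos"])
E
python3 -c "
from h import *
cap()"
```

```text
t 33.22 [ 0.5105 -0.1617  0.0598] yaxis deg 92.6 F [-14.5  -4.9   4.9] gap -0.000 q7 1.56 zax [ 0.111  0.029 -0.993]
phi 300 r 48.9 [ 1.01    0.4761 -0.8803  1.9002  0.4141  0.8592  1.5596]
```

Emit:
apply_moves(
  series=[0.55, 0.45, 0.05, 0, 0, 0.37, 0.6, 0, 0, 0, 0.15, 0.7, 0, 0, 0, -0.1, 0.7, 0, 0, 0],
)

```text
time: 33.55
tool_pos: [0.5318, -0.1169, 0.0586]
tcp_rot: [-0.042, 3.045, 0.016]
force: [-1.0, -15.7, 0.5]
finger_gap: 0.005
```

```bash
python3 -c "
from h import *
cap()"
```

```text
t 33.55 [ 0.5318 -0.1169  0.0586] yaxis deg 91.6 F [ -1.  -15.7   0.5] gap 0.005 q7 1.42 zax [ 0.096  0.012 -0.995]
phi 3 r 45.9 [ 0.873   0.4906 -0.8558  1.8739  0.4504  0.8825  1.415 ]
```

Emit:
apply_moves(
  series=[-0.05, 0.7, 0.1, 0, 0, -0.3, 0.65, 0, 0, 0, -0.5, 0.5, 0, 0, 0, -0.65, 0.3, 0, 0, 0],
)

```text
time: 33.88
tool_pos: [0.5037, -0.0741, 0.0652]
tcp_rot: [-0.026, 3.03, -0.004]
force: [11.1, -6.3, -2.9]
finger_gap: -0.001
```

```bash
python3 -c "
from h import *
cap()"
```

```text
t 33.88 [ 0.5037 -0.0741  0.0652] yaxis deg 91.0 F [11.1 -6.3 -2.9] gap -0.001 q7 1.34 zax [ 0.112 -0.002 -0.994]
phi 69 r 48.7 [ 0.8561  0.3984 -0.8943  1.975   0.4192  0.8367  1.3354]
```

Emit:
apply_moves(
  series=[-0.68, 0.15, 0, 0, 0, -0.7, -0.1, 0, 0, 0, -0.6, -0.3, 0, 0, 0, -0.4, -0.35, 0, 0, 0],
)

```text
time: 34.22
tool_pos: [0.458, -0.0838, 0.0734]
tcp_rot: [-0.042, 2.997, -0.001]
force: [6.6, 8.6, 0.4]
finger_gap: 0.003
```

```bash
python3 - <<'E'
from h import *
cap(); im,c=snap("wrist","w19"); np.savez("pics/w19.npz",**c); t,ct=snap("top","t19"); s,cs=snap("scene","s19")
R=lambda im:blobs(mask(im,(0,170,110),(4,255,255))|mask(im,(174,150,90),(180,255,255)),6)[:3]
for n,i,k in(("w",im,c),("t",t,ct),("s",s,cs)):
    for b in R(i):
        X=ray(k,b[1],.054); print(n,b[:2],X[:2],"ang",np.degrees(np.arctan2(X[1]+.119,X[0]-.4885))%360)
E
```

```text
t 34.22 [ 0.458  -0.0838  0.0734] yaxis deg 91.6 F [6.6 8.6 0.4] gap 0.003 q7 1.47 zax [ 0.144  0.002 -0.99 ]
phi 128 r 45.3 [ 1.0141  0.2715 -0.9706  2.0967  0.3062  0.7653  1.4675]
w (926, [95.1, 267.4]) [ 0.453  -0.1746] ang 237.42089626320384
s (23, [200.9, 221.5]) [ 0.4578 -0.1781] ang 242.50689268932763
```

Emit:
apply_moves(
  series=[-0.4, -0.45, -0.3, 0, 0, -0.3, -0.55, -0.1, 0, 0, -0.1, -0.4, 0, 0, 0],
)

```text
time: 34.62
tool_pos: [0.4491, -0.1109, 0.0707]
tcp_rot: [-0.062, 2.977, 0.006]
force: [0.7, 13.7, -2.9]
finger_gap: -0.001
```

```bash
python3 - <<'E'
from h import *
cap(); im,c=snap("wrist","w20")
for b in blobs(mask(im,(0,170,110),(4,255,255))|mask(im,(174,150,90),(180,255,255)),6)[:2]:
    X=ray(c,b[1],.052); print(b[:2],X[:2],"ang",np.degrees(np.arctan2(X[1]+.119,X[0]-.4885))%360)
E
```

```text
t 34.62 [ 0.4491 -0.1109  0.0707] yaxis deg 92.4 F [ 0.7 13.7 -2.9] gap -0.001 q7 1.58 zax [ 0.163  0.007 -0.987]
phi 167 r 37.8 [ 1.1028  0.2603 -0.9783  2.1183  0.2752  0.7308  1.5779]
(246, [144.1, 340.4]) [ 0.496  -0.1858] ang 276.4203381636854
```

Emit:
apply_moves(
  series=[0, 0.35, 0, 0, 0, 0, 0.1, 0.5, 0, 0, 0, 0, 1, 0, 0, 0.2, 0, 1, 0, 0, 0.6, 0, 1, 0, 0],
)

```text
time: 35.08
tool_pos: [0.4665, -0.0956, 0.1581]
tcp_rot: [-0.07, 2.984, 0.016]
force: [1.8, -0.1, -0.1]
finger_gap: 0.003
```

Emit:
apply_moves(
  series=[0.8, 0, 1, 0, 0, 0.8, 0, 1, 0, 0, 0.8, 0, 0.6, 0, 0, 0.4, 0, 0, 0, 0, 0, 0, 0, 0, 0],
)

```text
time: 35.5
tool_pos: [0.5449, -0.0953, 0.236]
tcp_rot: [-0.07, 2.972, 0.004]
force: [-0.8, -0.0, 0.6]
finger_gap: -0.002
```

```bash
python3 - <<'E'
from h import *
st(); im,c=snap("wrist","w21"); np.savez("pics/w21.npz",**c); print("cam",-c["R"].T@c["t"])
for b in blobs(mask(im,(0,170,110),(4,255,255))|mask(im,(174,150,90),(180,255,255)),30)[:2]:
    X=ray(c,b[1],.053); print(b[:2],X[:2],"ang",np.degrees(np.arctan2(X[1]+.119,X[0]-.4885))%360)
print("bodies z.036"); prof(im,c,.036,.57,.625,(-.15,-.14,-.13,-.06,-.05,-.04),k=4)
print("fence z.03"); prof(im,c,.03,.62,.66,(.0,.02,.04,.09),k=2)
print("disc z.028"); prof(im,c,.028,.545,.60,(.012,.016,.02),.003,k=4)
for z,x0,n in((.003,.42,"pad"),(.015,.43,"steel")):
    r=rect(im,c,z,x0,x0+.11,-.03,.09); m=mask(r,(8,60,90),(19,200,255)) if n=="pad" else cv2.morphologyEx(mask(r,(0,0,60),(180,40,255)),cv2.MORPH_OPEN,np.ones((7,7)))
    cs=max(cv2.findContours(m,cv2.RETR_EXTERNAL,cv2.CHAIN_APPROX_NONE)[0],key=cv2.contourArea); p,q=cv2.minEnclosingCircle(cs); print(n,x0+p[0]*.0005,-.03+p[1]*.0005,q*.5)
r=rect(im,c,.036,.5,.66,-.22,.06,.0005)
cv2.imwrite("pics/f2.png",np.hstack([im,cv2.resize(r,(240,420))]))
E
```

```text
t 35.50 [ 0.5449 -0.0953  0.236 ] yaxis deg 92.7 F [-0.8 -0.   0.6] gap -0.002 q7 1.56 zax [ 0.168  0.006 -0.986]
cam [ 0.4413 -0.0997  0.3368]
(249, [182.7, 114.9]) [ 0.5014 -0.1844] ang 281.19692746009116
bodies z.036
y -0.150 [(np.float64(0.5798), np.float64(14.5)), (np.float64(0.5982), np.float64(15.1)), (np.float64(0.6072), np.float64(-8.7)), (np.float64(0.6222), np.float64(-2.1))]
y -0.140 [(np.float64(0.5792), np.float64(16.4)), (np.float64(0.5982), np.float64(17.7)), (np.float64(0.6062), np.float64(-32.4)), (np.float64(0.6162), np.float64(2.9))]
y -0.130 [(np.float64(0.5788), np.float64(14.3)), (np.float64(0.5978), np.float64(15.2)), (np.float64(0.6062), np.float64(-29.9)), (np.float64(0.6162), np.float64(2.1))]
y -0.060 [(np.float64(0.5782), np.float64(8.1)), (np.float64(0.5972), np.float64(9.8)), (np.float64(0.6052), np.float64(-10.2)), (np.float64(0.6232), np.float64(-5.0))]
y -0.050 [(np.float64(0.5782), np.float64(8.8)), (np.float64(0.5912), np.float64(-4.6)), (np.float64(0.5968), np.float64(8.8)), (np.float64(0.6052), np.float64(-18.1))]
y -0.040 [(np.float64(0.5782), n
[... 448 characters left out ...]
p.float64(15.1)), (np.float64(0.6488), np.float64(-21.2))]
disc z.028
y 0.012 [(np.float64(0.5462), np.float64(-2.4)), (np.float64(0.5518), np.float64(-2.0)), (np.float64(0.5592), np.float64(6.2)), (np.float64(0.5938), np.float64(5.1))]
y 0.016 [(np.float64(0.5588), np.float64(5.9)), (np.float64(0.5682), np.float64(-5.1)), (np.float64(0.5818), np.float64(4.5)), (np.float64(0.5933), np.float64(-4.7))]
y 0.020 [(np.float64(0.5578), np.float64(12.6)), (np.float64(0.5668), np.float64(-16.0)), (np.float64(0.5858), np.float64(6.4)), (np.float64(0.5938), np.float64(-15.5))]
pad 0.4780418434143066 0.026296184539794924 34.65277862548828
steel 0.4773824577331543 0.025651962280273437 21.954750061035156
```

View pics/f2.png

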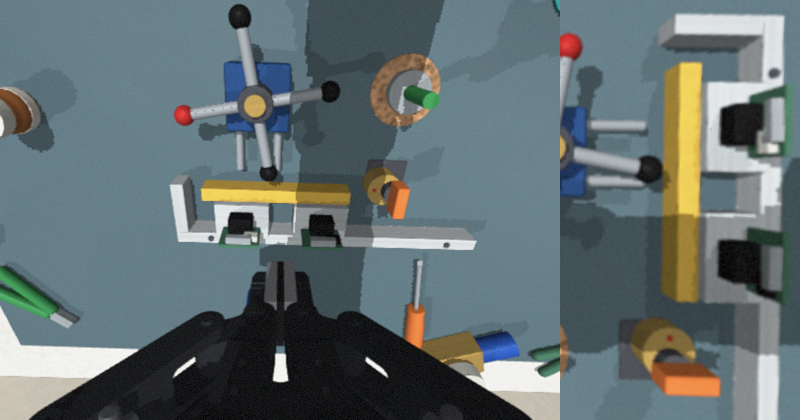

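```bash
python3 -c "
from h import *
print(manip.sign_off()); st()"
```

```text
the job is handed in; nothing more can be done
None
the job is handed in; nothing more can be done
```

The job is done and handed in at about 36 s of the 210 s allowed.

**What I did**
- **Gap and gauge:** I turned the eccentric to about 90° and slid the gauge along the lane through the gap to about 57 mm past the roller. It met no resistance, and I then stood it back on the larger cork pad.
- **Bodies:** Two were present, the one with the white connector (C) and a second (I took it as B). I took each by its ends to the entry and slid it along the fence past the roller. Each hung up to about 3 mm off the bench on the way to the entry, against the 15 mm limit.
- **Bar:** I pushed the star handle counter-clockwise until the bar closed on the row.

**Last checks, all from the cameras**

| Item | Measured | Needed |
|---|---|---|
| Roller centre to fence face | about 60.4 mm | 58.7 to 61.4 mm |
| Gauge from pad middle | about 1 mm | under 15 mm |
| Body middles from fence face | about 20 mm | 17 to 26 mm |
| Body angle to fence | along it, within the limit | within 0.12 rad |
| Star handle | about 4.9 rad, at its stop | over 4.5 rad |

In the last picture, the screwdriver and jar showed no sign of having been touched. The spool was mostly hidden behind the gripper, so I did not check it separately; nothing I did went near it. The gripper was clear of everything at the end.

**What disagreed or went wrong**
- **Gap readings:** they ranged from 41.1 to 42.4 mm between views, all inside 40.7 to 43.4 mm.
- **Tool tilt:** the tool drifted to about 0.17 rad of tilt over the run, which I could not correct.
- **Force on body C:** I once pressed it onto the bench with about 75 N at the wrist, under the 120 N limit, and eased off at once.

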